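# Unstack the weld kit onto its fixture pads

### The job

The five parts of the weld kit are piled in two stacks on the welding table. Take the stacks apart and lay each part flat and upright on the blue pad whose painted yellow shape matches its outline and size, covering the yellow and turned to match it (the bung and the flange may face any way round). Set the parts down rather than dropping them, and let go of everything.

Things in the scene. Friction and masses are not known exactly. Their poses are not given: they have to be found in the camera images.
- base_plate: grey rectangular steel base plate with four dark corner holes, 120 x 66 mm, 12 mm thick, about 0.6 kg; x along its length. Starts lying on the table as the bottom of a stack. Loose; origin at the centre of its underside, z up.
- backing_bar: copper backing bar with fully rounded ends, 120 mm long over the ends, 64 mm wide, 12 mm thick, about 0.7 kg; x along its length. Starts lying on the table as the bottom of the other stack. Loose; origin at the centre of its underside, z up.
- flange: silvery aluminium-coloured round flange disc, 60 mm diameter, 14 mm thick, six small dark bolt holes, about 0.26 kg. Starts lying on the base plate or on the backing bar, with the bung on top of it. Loose; origin at the centre of its underside, z up.
- tube: red primed stub of square tube standing on end, 50 x 50 mm outside, 5 mm wall, open through, 30 mm high, about 0.2 kg; x and y square to its sides. Starts standing on whichever of base plate and backing bar does not carry the flange. Loose; origin at the centre of its underside, z up.
- bung: brass hexagonal weld bung, 34 mm across flats, 24 mm high, about 0.13 kg, dark spot on top; its x axis is square to one pair of flats. Starts standing on the flange, so that stack is three high. Loose; origin at the centre of its underside, z up.
- pad_rect: fixture pad for the base plate: 140 x 86 mm, fixed to the table, 6 mm thick blue pad with a filled yellow shape painted flat on top, no rim; origin at the centre of the pad's underside, so the parts rest 6 mm above it; the yellow shape is centred on the pad. Yellow shape: rectangle 120 x 66 mm, x along its length.
- pad_long: fixture pad for the backing bar: 140 x 86 mm, fixed to the table, 6 mm thick blue pad with a filled yellow shape painted flat on top, no rim; origin at the centre of the pad's underside, so the parts rest 6 mm above it; the yellow shape is centred on the pad. Yellow shape: 120 x 64 mm with fully rounded ends, x along its length.
- pad_round: fixture pad for the flange: 90 x 90 mm, fixed to the table, 6 mm thick blue pad with a filled yellow shape painted flat on top, no rim; origin at the centre of the pad's underside, so the parts rest 6 mm above it; the yellow shape is centred on the pad. Yellow shape: circle of 60 mm diameter.
- pad_square: fixture pad for the square tube: 90 x 90 mm, fixed to the table, 6 mm thick blue pad with a filled yellow shape painted flat on top, no rim; origin at the centre of the pad's underside, so the parts rest 6 mm above it; the yellow shape is centred on the pad. Yellow shape: square 50 x 50 mm, sides along x and y.
- pad_hex: fixture pad for the bung: 90 x 90 mm, fixed to the table, 6 mm thick blue pad with a filled yellow shape painted flat on top, no rim; origin at the centre of the pad's underside, so the parts rest 6 mm above it; the yellow shape is centred on the pad. Yellow shape: hexagon 34 mm across flats, x square to one pair of flats.
Things that resemble listed ones, but are neither listed nor needed, are in the scene too. Leave any pink or red look-alike of the pad_round alone.

How it is judged:
By the outcome, as a careful person would: the job done as asked, in the order asked, and still so for the second after the job is handed in, with the robot touching nothing.
It also fails if it takes over 134 s, if anything falls off the work surface, if the arm or the gripper's body presses on something with over 40 N, if the wrist force passes 120 N, or if a joint passes its speed limit or range.

### The arm

A 6-joint arm with a two-finger parallel gripper is mounted at the origin on the work surface. World frame = base frame: x ahead of the robot, y to its left, z up, the work surface at z = 0. Lengths are in m, angles in degrees, forces in N, time in s.
With the tool pointing down it reaches from about 0.4 to 0.925 m from the base axis. Payload 12.5 kg.
Tool frame: the origin (TCP) lies midway between the tips of the shut fingers; the grasp point (between the pads) lies 19 mm behind it (manip.tcp_to_grasp is the z of the grasp point in the tool frame, in m); z points along the fingers, y is the line along which they close (so a half turn about z gives the same grasp; the last joint's range is limited). The gripper opens to 95 mm and grips with 3 to 60 N. Pads are 20 mm wide; open, the fingers measure 119 mm over their backs; the gripper's body (75 mm by 180 mm) begins 59 mm behind the grasp point.
Start: joints at [-70.795, 28.126, 89.318, -0, 62.55, -6.05], TCP at [0.267, -0.565, 0.215] pointing down, gripper open.
Joint ranges: [-177.58, 177.58], [-47.91, 125.51], [2.72, 160], [-65.01, 245.01], [3.68, 167.84], [-153.87, 153.87]. Speed limits (degrees/s): [127.2, 127.2, 159.86, 180, 180, 180].

### API

Orientations are given as a 3x3 rotation matrix whose columns are the frame's x, y, z axes.
In Python, from cell import manip gives the robot as it stands. The module is installed in compiled form; this text tells all that it offers.
- The arm moves only by the tool servo_tool, never from a script. Its argument "plan" is a list of rows, each a list of 3 entries, a list of its own where there are three numbers: the shift along the tool's x, y, z in m, then the turn, a rotation vector about the tool's x, y, z in degrees, then the opening, from 0 (shut) to 1 (fully open). In form: [[[dx, dy, dz], [rx, ry, rz], fingers], ...]. A call has 1 to 12 rows; each row shifts and turns the commanded pose from where the row before left it, along the tool's axes as they then stand; what a row does not reach is not made up. A row lasts 1/10 s, in which the tool goes at most 50 mm and 8.59 degrees, less where a joint would pass 70% of its speed; a pose out of reach is approached as far as the arm can. A call with a gripper value outside its range is refused whole. The fingers move at their own pace and stop on an object; the grip force is fixed at half the most. Time passes only in rows, so rows that do not move let the fingers close. It gives the time, the measured TCP pose, the force, the opening and the grip force at its end, in the units of the state.
- manip.observe(): the state, without advancing time (a new reading comes with each control period).
- manip.read_camera(name): name is "scene" or "top" or "wrist"; returns a dict with "img" (420x560x3 uint8, red, green, blue), "camera_matrix" (3x3 intrinsics, pixels), "rvec" (rotation vector, rad) and "tvec" (3), from world to camera coordinates, as OpenCV has them. Camera axes: x right, y down, z forward; pixel columns grow to the right and rows downward; lengths in m; the calibration is good to about 2 mm. The wrist camera is an equidistant fisheye: a pixel r from the principal point sees the ray r / f radians off the axis. A picture is of the moment at which its call begins. There is no depth.
- manip.sign_off(): hands the job in; it is judged then, once.
The state is a dict: "clock": time; "q": joint angles; "qvel": joint speeds; "joint_efforts": joint torques, N m; "ee_pos": TCP position; "eef_rot": TCP orientation; "ft_force": force on the tool from outside, world axes, zero at the start; "torque": the same for the moment, N m; "opening": opening from 0.0 (shut) to 1.0 (fully open); "finger_force": force on a finger pad.
Only numpy, scipy, OpenCV 4.12 (cv2) and the standard library are available. Lean on these libraries where they do the work, as an engineer would, in place of code of your own. Each camera call takes 0.05 s, during which the arm holds its last target. There are 200 camera calls.

## Working session

There is one attempt and no reset: what is moved stays moved. The work goes in short steps, Python scripts to look and compute and a tool call to move; the robot and the scene stay as the last step left them, time stands still between calls to the robot, and variables do not carry over. Pictures are saved under pics/ and viewed, at most 14 in all, crops included, and the job is handed in when it is done.

Besides the shell and the picture viewer there is one more tool, called after ">>>" as name([rows], argument=value, ...), one row to a line, values as JSON. servo_tool: Moves the arm, as the interface text tells. Its arguments: {"type":"object","properties":{"plan":{"type":"array","items":{"type":"array"}}},"required":["plan"]}

```bash
mkdir -p pics; python3 - <<'E'
from cell import manip
import cv2,numpy as np
s=manip.observe(); print(s['clock'],s['ee_pos'],s['eef_rot'],manip.tcp_to_grasp)
for n in("scene","top"):
    d=manip.read_camera(n); cv2.imwrite(f"pics/{n}0.png",cv2.resize(d["img"][:,:,::-1],(800,600),interpolation=cv2.INTER_CUBIC)); 
    R,_=cv2.Rodrigues(np.array(d["rvec"])); print(n,d["camera_matrix"],-R.T@np.array(d["tvec"]).ravel(),R)
E
```

```text
0.0 [ 0.26659963 -0.56500638  0.2140544 ] [[ 9.04396079e-01  4.26693770e-01 -3.98432844e-04]
 [ 4.26693945e-01 -9.04395451e-01  1.07020906e-03]
 [ 9.63106848e-05 -1.13790176e-03 -9.99999348e-01]] -0.0188
scene [[389.21445457   0.         277.64729067]
 [  0.         389.21445457 212.14655991]
 [  0.           0.           1.        ]] [1.38139936 0.41628036 0.79676563] [[-0.47776554  0.87834681 -0.01571523]
 [ 0.53524071  0.27685898 -0.79803915]
 [-0.69660424 -0.38968703 -0.60240065]]
top [[386.78264762   0.         283.83295189]
 [  0.         386.78264762 208.78617763]
 [  0.           0.           1.        ]] [ 0.42509103 -0.04418495  1.08536174] [[-2.64832761e-02 -9.99647815e-01 -1.69755267e-03]
 [-9.96157715e-01  2.65325445e-02 -8.34615482e-02]
 [ 8.34771947e-02 -5.19305032e-04 -9.96509553e-01]]
```

View pics/top0.png

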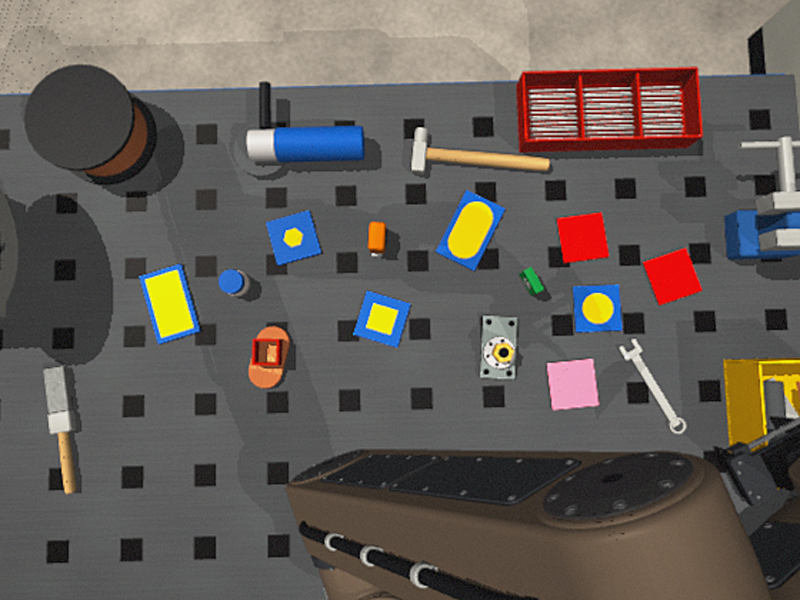

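View pics/scene0.png

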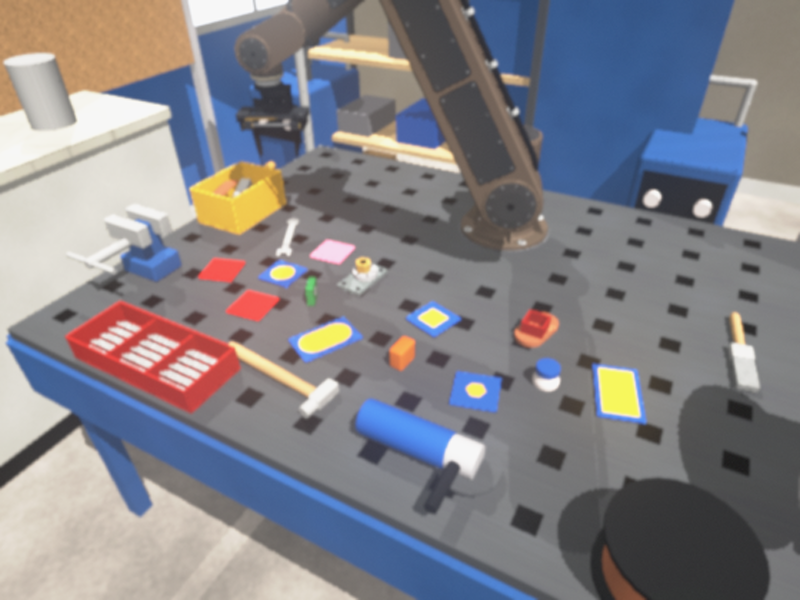

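The pads, in top-view (800 px) pixels, are rect (170,303), hex (293,237), square (381,318), long (470,230) and round (598,308). The bar and tube stack is at (268,357), and the plate, flange and bung stack at (498,348). Next I'll measure them by colour from both views.

```bash
cat > h.py <<'E'
from cell import manip
import cv2,numpy as np
def cam(n):
    d=manip.read_camera(n); R,_=cv2.Rodrigues(np.array(d["rvec"],float)); K=np.array(d["camera_matrix"]); t=np.array(d["tvec"],float).ravel()
    return dict(img=d["img"],K=K,R=R,t=t,C=-R.T@t,fe=n=="wrist")
def rays(c,px):
    p=np.atleast_2d(np.array(px,float)); k=c["K"]; v=np.c_[(p[:,0]-k[0,2])/k[0,0],(p[:,1]-k[1,2])/k[1,1]]
    if c["fe"]:
        r=np.maximum(np.linalg.norm(v,axis=1,keepdims=True),1e-9); v=v/r*np.sin(r); v=np.c_[v,np.cos(r)]
    else: v=np.c_[v,np.ones(len(v))]
    v=v@c["R"]; return v/np.linalg.norm(v,axis=1,keepdims=True)
def onz(c,px,z):
    v=rays(c,px); return (c["C"]+v*((z-c["C"][2])/v[:,2])[:,None])[:,:2]
def tri(c1,p1,c2,p2):
    a=rays(c1,p1)[0];b=rays(c2,p2)[0]; s=np.linalg.lstsq(np.c_[a,-b],c2["C"]-c1["C"],rcond=None)[0]
    P=c1["C"]+a*s[0];Q=c2["C"]+b*s[1]; return (P+Q)/2,np.linalg.norm(P-Q)
def proj(c,P):
    q=c["R"]@np.array(P,float)+c["t"]
    if c["fe"]:
        r=np.hypot(q[0],q[1]); th=np.arctan2(r,q[2]); v=q[:2]/max(r,1e-9)*th
    else: v=q[:2]/q[2]
    return np.array([c["K"][0,0]*v[0]+c["K"][0,2],c["K"][1,1]*v[1]+c["K"][1,2]])
HS=dict(yellow=((24,150,120),(34,255,255)),copper=((5,90,120),(12,210,255)),)
def blobs(c,lo,hi,z,amin=60):
    m=cv2.inRange(cv2.cvtColor(c["img"],cv2.COLOR_RGB2HSV),np.array(lo),np.array(hi))
    out=[]
    for k in cv2.findContours(m,cv2.RETR_EXTERNAL,cv2.CHAIN_APPROX_NONE)[0]:
        a=cv2.contourArea(k)
        if a<amin: continue
        M=cv2.moments(k); p=np.array([M["m10"],M["m01"]])/M["m00"]
        w=onz(c,k[:,0,:],z)*1000; r=cv2.minAreaRect(w.astype(np.float32)); a_=r[2] if r[1][0]>=r[1][1] else r[2]-90
        out.append((p,onz(c,p,z)[0],r[1],a_))
    return out
E
python3 - <<'E'
from h import *
np.set_printoptions(precision=4,suppress=True)
T=cam("top");S=cam("scene")
bs=blobs(S,*HS["yellow"],.006,30)
for b in blobs(T,*HS["yellow"],.006):
    q=proj(S,[*b[1],.006]); j=min(bs,key=lambda x:np.linalg.norm(x[0]-q)); X,e=tri(T,b[0],S,j[0])
    print("Y",b[0],b[1],np.round(b[2],1),round(b[3],1),"tri",X,round(e,4),"S",j[1],np.round(j[2],1),round(j[3],1))
def crop(c,P,r,f):
    u,v=proj(c,P).astype(int); print((u-r,v-r)); return cv2.resize(c["img"][v-r:v+r,u-r:u+r,::-1],None,fx=f,fy=f,interpolation=cv2.INTER_CUBIC)
A=onz(T,(268*.7,357*.7),.02)[0];B=onz(T,(498*.7,348*.7),.02)[0];print(A,B)
im=np.vstack([np.hstack([crop(c,[*P,.02],29,5) for P in(A,B)]) for c in(T,S)]);cv2.imwrite("pics/st.png",im)
E
```

```text
Y [545.3183 267.7162] [ 0.333  -0.7624] [ 79.  140.8] -0.1 tri [ 0.3462 -0.7059  0.1062] 0.0198 S [ 0.1941 -0.8855] [195.8 173.7] 86.7
Y [266.9491 222.9126] [0.4772 0.0034] [47.7 48.3] -17.9 tri [0.477  0.0036 0.0071] 0.0006 S [0.4756 0.0033] [29.2 28.3] 72.9
Y [418.0726 215.4883] [ 0.4867 -0.4193] [56.2 53.2] 88.5 tri [ 0.4859 -0.4176  0.007 ] 0.0029 S [ 0.4847 -0.4169] [30.7 36. ] -29.3
Y [118.0126 212.1894] [0.5183 0.4197] [118.4  63.6] 16.1 tri [0.5185 0.4205 0.0038] 0.0002 S [0.521  0.4204] [105.2  56. ] 16.3
Y [204.7145 165.8581] [0.6432 0.1757] [31.7 34.6] -14.5 tri [0.629  0.1126 0.1577] 0.072 S [0.4756 0.0033] [29.2 28.3] 72.9
Y [328.7803 160.6042] [ 0.6489 -0.1755] [ 60.8 116.9] -28.3 tri [ 0.6486 -0.1752  0.0067] 0.0005 S [ 0.6479 -0.1755] [ 47.2 102.1] -27.4
[0.4083 0.2219] [ 0.4138 -0.2198]
(np.int64(158), np.int64(220))
(np.int64(319), np.int64(214))
(np.int64(346), np.int64(197))
(np.int64(225), np.int64(162))
```

View pics/st.png

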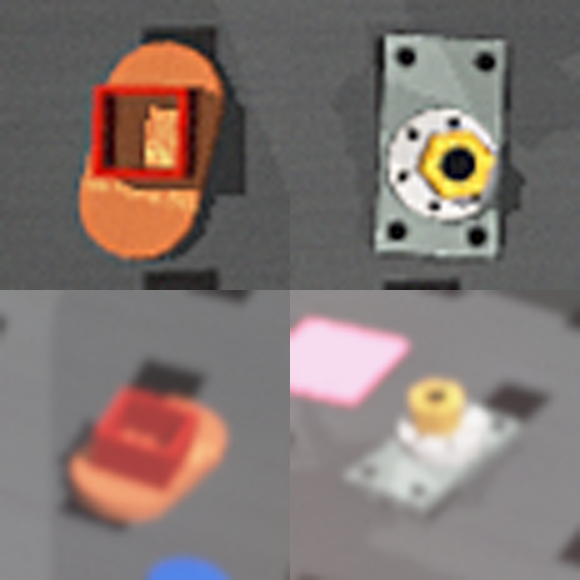

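Pads triangulate to about 6 mm height. Crops: the bung sits at about (457,162) on the flange and the tube at about (141,131), off the bar's centre. I'll go over the plate stack and use the wrist camera.

>>> servo_tool([
  [[0.028, -0.0255, -0.004], [0, 0, 0], 1],
  [[0.028, -0.0255, -0.004], [0, 0, 0], 1],
  [[0.028, -0.0255, -0.004], [0, 0, 0], 1],
  [[0.028, -0.0255, -0.004], [0, 0, 0], 1],
  [[0.028, -0.0255, -0.004], [0, 0, 0], 1],
  [[0.028, -0.0255, -0.004], [0, 0, 0], 1],
  [[0.028, -0.0255, -0.004], [0, 0, 0], 1],
  [[0.028, -0.0255, -0.004], [0, 0, 0], 1],
  [[0.028, -0.0255, -0.004], [0, 0, 0], 1],
  [[0.028, -0.0255, -0.004], [0, 0, 0], 1],
  [[0, 0, 0], [0, 0, 0], 1],
  [[0, 0, 0], [0, 0, 0], 1],
])

```text
clock: 1.4
ee_pos: [0.4113, -0.2147, 0.2547]
eef_rot: [[0.904, 0.428, 0.0], [0.428, -0.904, -0.0], [0.0, 0.0, -1.0]]
ft_force: [0.6, -0.2, -0.9]
opening: 1.002
finger_force: 0.0
```

```bash
cat >> h.py <<'E'
def pose():
    s=manip.observe(); R=np.array(s["eef_rot"]); return np.array(s["ee_pos"]),R,np.degrees(np.arctan2(R[1,0],R[0,0])),s
def go(x,y,z,yaw):
    "turn (about tool z) to yaw, then shift in the turned tool's axes"
    p,R,w,s=pose(); d=(yaw-w+180)%360-180; c,n=np.cos(np.radians(yaw)),np.sin(np.radians(yaw)); D=np.array([x,y,z])-p
    print("at",np.round(p,4),"yaw",round(w,2),"t",round(s["clock"],1),"q6",round(s["q"][5]),"-> turn",round(-d,2),"shift",np.round([c*D[0]+n*D[1],n*D[0]-c*D[1],-D[2]],4))
def tilt():
    p,R,w,s=pose(); print("tilt",np.round(R[:,2],4))
E
python3 - <<'E'
from h import *
np.set_printoptions(precision=4,suppress=True)
p,R,w,s=pose();print(p,w,s["clock"])
W=cam("wrist");print(W["C"],W["R"],W["K"])
np.savez("w1.npz",**W)
cv2.imwrite("pics/w1.png",cv2.resize(W["img"][:,:,::-1],(800,600),interpolation=cv2.INTER_CUBIC))
E
```

```text
[ 0.4113 -0.2147  0.2547] 25.368948967727825 1.4
[ 0.4732 -0.1851  0.4249] [[ 0.4282 -0.9037 -0.0001]
 [-0.8766 -0.4154  0.2429]
 [-0.2195 -0.1039 -0.9701]] [[325.1923   0.     278.428 ]
 [  0.     325.1923 207.2063]
 [  0.       0.       1.    ]]
```

View pics/w1.png

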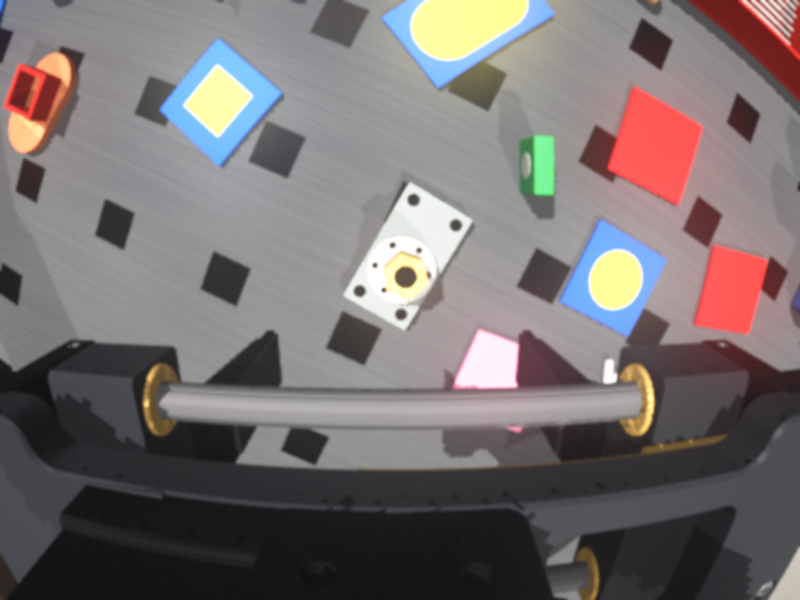

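The wrist view shows the plate corners at about (409,181), (472,215), (407,330) and (345,297), the flange near (402,269) and the bung at (405,273). I'll crop in for a closer reading.

```bash
python3 - <<'E'
import numpy as np,cv2
W=np.load("w1.npz");cv2.imwrite("pics/w1c.png",cv2.resize(W["img"][120:238,232:342,::-1],None,fx=5,fy=5,interpolation=cv2.INTER_CUBIC))
E
```

```text
(no output)
```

View pics/w1c.png

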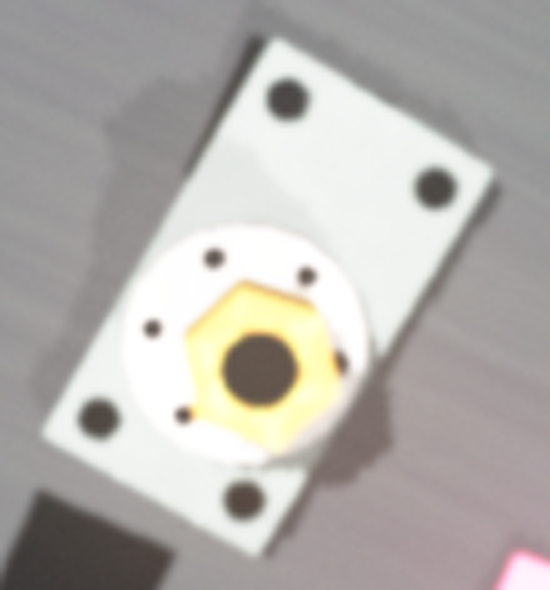

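```bash
python3 - <<'E'
from h import *
np.set_printoptions(precision=4,suppress=True)
W=dict(np.load("w1.npz")); T=cam("top");S=cam("scene")
f=lambda x,y:(232+x/5-.4,120+y/5-.4)
w=onz(W,[f(275,38),f(493,170),f(262,556),f(43,433)],.012);print("plate",w.mean(0),[np.degrees(np.arctan2(*(a-b)[::-1])) for a,b in((w[0],w[3]),(w[1],w[2]))],np.linalg.norm(w[0]-w[3]),np.linalg.norm(w[0]-w[1]))
P,e=tri(W,f(260,370),T,(410.4,246.4)); print("bung tri",P,e,"z.05",onz(W,f(260,370),.05),onz(T,(410.4,246.4),.05))
c=onz(W,f(260,370),.05)[0]
v=onz(W,[f(246,284),f(188,340),f(322,300),f(345,385),f(270,455),f(190,412)],.05)-c
a=np.degrees(np.arctan2(v[:,1],v[:,0]));print("hex vert",a,a%60,np.linalg.norm(v,axis=1))
print("flange",onz(W,f(246,344),.026))
# plate corner tri (top crop corner)
g=lambda x,y:(319+(x-290)/5-.4,214+y/5-.4)
for i,q in enumerate([(385,35),(507,40),(498,255),(375,255)]): print(tri(W,[f(275,38),f(493,170),f(262,556),f(43,433)][i],T,g(*q)))
# pads from wrist
for b in blobs(W,*HS["yellow"],.006): print("Y",b)
E
```

```text
plate [ 0.4158 -0.2216] [np.float64(-5.240234146435871), np.float64(-4.31192598021018)] 0.11886435891679412 0.064941425337037
bung tri [ 0.4488 -0.2043  0.5007] 0.0912977749248684 z.05 [[ 0.4059 -0.2237]] [[ 0.4024 -0.379 ]]
hex vert [  34.5821   92.3165  -15.4398  -74.7832 -147.8587  146.8979] [34.5821 32.3165 44.5602 45.2168 32.1413 26.8979] [0.0207 0.0184 0.0221 0.0204 0.0208 0.0194]
flange [[ 0.4061 -0.2202]]
(array([ 0.4783, -0.1943,  0.0039]), np.float64(0.0005603708285024233))
(array([ 0.4719, -0.2521,  0.0525]), np.float64(0.0009467073450162903))
(array([ 0.356 , -0.2489,  0.0202]), np.float64(0.0003613297363109282))
(array([ 0.3569, -0.1837,  0.0034]), np.float64(0.0009204580794797627))
```

```bash
python3 - <<'E'
from h import *
np.set_printoptions(precision=4,suppress=True)
W=dict(np.load("w1.npz")); T=cam("top");S=cam("scene")
f=lambda x,y:(232+x/5-.4,120+y/5-.4)
print("bung",tri(W,f(260,370),S,(253.8,181.2)),tri(T,(352,246),S,(253.8,181.2)),onz(T,(352,246),.05))
for b in blobs(T,(105,150,100),(118,255,255),.006,250): print("blue",b[0],b[1],np.round(b[2],1),round(b[3]%90,1))
for b in blobs(W,(22,90,120),(36,255,255),.006): print("Y wrist",b[0],b[1],np.round(b[2],1),round(b[3],1))
go(.406,-.222,.12,36)
E
```

```text
bung (array([ 0.4073, -0.2227,  0.0585]), np.float64(0.00038026933823039955)) (array([ 0.4077, -0.2221,  0.0589]), np.float64(0.000133282649029381)) [[ 0.4075 -0.2236]]
blue [267.007  222.8915] [0.4773 0.0033] [91.2 90.1] 71.7
blue [421.121  208.6277] [ 0.5057 -0.4289] [87.8 90.8] 0.9
blue [118.4947 212.3268] [0.5179 0.4183] [141.4  87.2] 16.5
blue [524.5155 163.6296] [ 0.6254 -0.7278] [ 90.5 118.6] 0.8
blue [205.1394 166.1172] [0.6425 0.1745] [90.9 91. ] 14.6
blue [328.9222 160.8843] [ 0.6481 -0.1759] [ 85.9 140.4] 62.0
blue [223.291   99.0516] [0.836  0.1205] [175.7  66.6] 90.0
Y wrist [453.7328 281.2646] [ 0.3882 -0.5372] [73.4 10.8] 36.6
Y wrist [430.3928 195.4328] [ 0.4865 -0.4177] [54.2 54.2] -11.9
Y wrist [324.3023  16.0895] [ 0.6352 -0.1743] [ 57.1 105. ] -60.2
at [ 0.4108 -0.216   0.2545] yaw 25.17 t 1.6 q6 29 -> turn -10.83 shift [-0.0074  0.002   0.1345]
```

>>> servo_tool([
  [[0, 0, 0], [0, 0, -5.4], 1],
  [[0, 0, 0], [0, 0, -5.4], 1],
  [[-0.0073, 0.0031, 0.02], [0, 0, 0], 1],
  [[0, 0, 0.04], [0, 0, 0], 1],
  [[0, 0, 0.04], [0, 0, 0], 1],
  [[0, 0, 0.04], [0, 0, 0], 1],
  [[0, 0, 0.03], [0, 0, 0], 1],
  [[0, 0, 0.02], [0, 0, 0], 1],
  [[0, 0, 0.015], [0, 0, 0], 1],
  [[0, 0, 0.01], [0, 0, 0], 1],
  [[0, 0, 0.009], [0, 0, 0], 1],
  [[0, 0, 0], [0, 0, 0], 1],
])

```text
clock: 2.85
ee_pos: [0.4068, -0.2221, 0.03]
eef_rot: [[0.809, 0.588, -0.001], [0.588, -0.809, 0.001], [-0.0, -0.001, -1.0]]
ft_force: [-0.2, -0.1, -0.1]
opening: 0.998
finger_force: 0.0
```

>>> servo_tool([
  [[0, 0, 0], [0, 0, 0], 0],
  [[0, 0, 0], [0, 0, 0], 0],
  [[0, 0, 0], [0, 0, 0], 0],
  [[0, 0, 0], [0, 0, 0], 0],
  [[0, 0, 0], [0, 0, 0], 0],
  [[0, 0, 0], [0, 0, 0], 0],
  [[0, 0, 0], [0, 0, 0], 0],
  [[0, 0, 0], [0, 0, 0], 0],
])

```text
clock: 3.65
ee_pos: [0.4071, -0.222, 0.0306]
eef_rot: [[0.808, 0.589, 0.0], [0.589, -0.808, -0.0], [-0.0, 0.0, -1.0]]
ft_force: [0.3, -0.1, -0.4]
opening: 0.379
finger_force: 0.0
```

>>> servo_tool([
  [[0, 0, 0], [0, 0, 0], 0],
  [[0, 0, 0], [0, 0, 0], 0],
  [[0, 0, 0], [0, 0, 0], 0],
  [[0, 0, 0], [0, 0, 0], 0],
])

```text
clock: 4.05
ee_pos: [0.4071, -0.222, 0.0306]
eef_rot: [[0.808, 0.589, 0.0], [0.589, -0.808, -0.0], [-0.0, 0.0, -1.0]]
ft_force: [-0.0, -1.3, -0.2]
opening: 0.357
finger_force: 29.9
```

>>> servo_tool([
  [[0, 0, -0.02], [0, 0, 0], 0],
  [[0, 0, -0.04], [0, 0, 0], 0],
  [[0, 0, -0.04], [0, 0, 0], 0],
  [[0, 0, -0.03], [0, 0, 0], 0],
  [[0.019, -0.008, 0], [0, 0, 0], 0],
  [[0.038, -0.0165, 0], [0, 0, 0], 0],
  [[0.038, -0.0165, 0], [0, 0, 0], 0],
  [[0.038, -0.0165, 0], [0, 0, 0], 0],
  [[0.038, -0.0165, 0], [0, 0, 0], 0],
  [[0.038, -0.0165, 0], [0, 0, 0], 0],
  [[0.038, -0.0165, 0], [0, 0, 0], 0],
  [[0.038, -0.0165, 0], [0, 0, 0], 0],
])

```text
clock: 5.25
ee_pos: [0.5651, 0.0473, 0.1604]
eef_rot: [[0.808, 0.589, -0.001], [0.589, -0.808, -0.0], [-0.001, -0.0, -1.0]]
ft_force: [-0.1, -0.9, -1.1]
opening: 0.352
finger_force: 29.9
```

>>> servo_tool([
  [[0.038, -0.0165, 0], [0, 0, 0], 0],
  [[0.038, -0.0165, 0], [0, 0, 0], 0],
  [[0.038, -0.0165, 0], [0, 0, 0], 0],
  [[0.02, -0.008, 0], [0, 0, 0], 0],
  [[0, 0, 0], [0, 0, 0], 0],
])

```text
clock: 5.75
ee_pos: [0.6397, 0.1733, 0.1597]
eef_rot: [[0.807, 0.591, -0.001], [0.591, -0.807, 0.0], [-0.0, -0.0, -1.0]]
ft_force: [-0.6, 0.0, -1.9]
opening: 0.355
finger_force: 29.9
```

```bash
python3 - <<'E'
from h import *
np.set_printoptions(precision=4,suppress=True)
W=cam("wrist");np.savez("w2.npz",**W)
u,v=proj(W,[.6428,.1751,.006]);print(u,v)
for b in blobs(W,(22,90,120),(36,255,255),.006): print("Y wrist",b[0],b[1],np.round(b[2],1),round(b[3],1))
for b in blobs(W,(103,120,80),(118,255,255),.006,250): print("blue",b[0],b[1],np.round(b[2],1),round(b[3]%90,1))
im=W["img"][:,:,::-1];cv2.imwrite("pics/w2.png",cv2.resize(im,(800,600),interpolation=cv2.INTER_CUBIC))
go(.6428,.1751,.1,44.6)
E
```

```text
279.08094132591424 191.89093037231885
Y wrist [281.2856 251.5189] [0.5918 0.1349] [40.6 71.4] -59.8
Y wrist [278.3325 191.3251] [0.6428 0.1761] [34.7 31.7] 44.2
Y wrist [ 52.928  156.2069] [0.5217 0.4191] [118.4  64.1] 16.2
blue [133.6202 204.4723] [0.5381 0.2963] [52.4 56.2] 34.9
blue [277.7    186.1311] [0.6468 0.1797] [91.2 91.4] 14.6
blue [ 54.5697 155.5893] [0.5238 0.4172] [141.5  86.7] 16.3
blue [436.0306  90.0189] [0.8319 0.1069] [ 80.9 207.7] 0.5
at [0.639  0.1719 0.1597] yaw 36.16 t 5.8 q6 63 -> turn -8.44 shift [0.005  0.0004 0.0597]
```

View pics/w2.png

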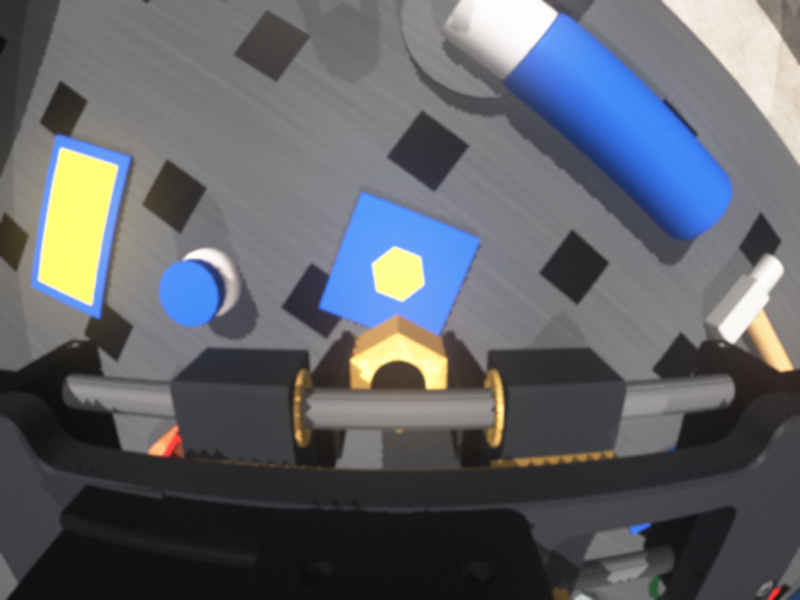

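The wrist view shows the hex pad's yellow at (398,273) with its flats' normals nearly along the tool's y. So 44.6° is the right yaw, and the bung is held squarely with its near vertex at about (398,320).

>>> servo_tool([
  [[0, 0, 0], [0, 0, -4.2], 0],
  [[0, 0, 0], [0, 0, -4.2], 0],
  [[0.005, 0, 0.03], [0, 0, 0], 0],
  [[0, 0, 0.03], [0, 0, 0], 0],
  [[0, 0, 0.03], [0, 0, 0], 0],
  [[0, 0, 0.02], [0, 0, 0], 0],
  [[0, 0, 0], [0, 0, 0], 0],
  [[0, 0, 0], [0, 0, 0], 0],
])

```text
clock: 6.6
ee_pos: [0.6428, 0.1737, 0.0511]
eef_rot: [[0.714, 0.7, -0.0], [0.7, -0.714, -0.0], [-0.0, -0.0, -1.0]]
ft_force: [0.1, 0.4, -1.6]
opening: 0.356
finger_force: 29.9
```

```bash
python3 - <<'E'
from h import *
for i in range(3):
    cam("wrist"); go(.6435,.1763,.0115,44.6)
tilt()
E
```

```text
at [0.6432 0.1739 0.0518] yaw 44.42 t 6.7 q6 55 -> turn -0.18 shift [ 0.0019 -0.0015  0.0403]
at [0.6434 0.1741 0.0521] yaw 44.43 t 6.7 q6 55 -> turn -0.17 shift [ 0.0016 -0.0014  0.0406]
at [0.6434 0.1743 0.0522] yaw 44.44 t 6.8 q6 55 -> turn -0.16 shift [ 0.0015 -0.0014  0.0407]
tilt [ 2.2e-03  2.0e-04 -1.0e+00]
```

>>> servo_tool([
  [[0.0016, -0.0014, 0.015], [0, 0, 0], 0],
  [[0, 0, 0.012], [0, 0, 0], 0],
  [[0, 0, 0.006], [0, 0, 0], 0],
  [[0, 0, 0.003], [0, 0, 0], 0],
  [[0, 0, 0.002], [0, 0, 0], 0],
  [[0, 0, 0.001], [0, 0, 0], 0],
  [[0, 0, 0.001], [0, 0, 0], 0],
  [[0, 0, 0], [0, 0, 0], 0],
])

```text
clock: 7.55
ee_pos: [0.6431, 0.1766, 0.0108]
eef_rot: [[0.714, 0.7, 0.0], [0.7, -0.714, -0.0], [0.0, 0.0, -1.0]]
ft_force: [0.3, -1.3, -2.1]
opening: 0.356
finger_force: 29.9
```

>>> servo_tool([
  [[0, 0, 0.0006], [0, 0, 0], 0],
  [[0, 0, 0.0004], [0, 0, 0], 0],
  [[0, 0, 0], [0, 0, 0], 0],
])

```text
clock: 7.85
ee_pos: [0.6431, 0.1766, 0.0107]
eef_rot: [[0.714, 0.7, 0.001], [0.7, -0.714, 0.0], [0.001, 0.0, -1.0]]
ft_force: [-3.4, -0.5, 6.0]
opening: 0.354
finger_force: 29.9
```

>>> servo_tool([
  [[0, 0, 0], [0, 0, 0], 0.8],
  [[0, 0, 0], [0, 0, 0], 0.8],
  [[0, 0, 0], [0, 0, 0], 0.8],
  [[0, 0, 0], [0, 0, 0], 0.8],
  [[0, 0, 0], [0, 0, 0], 0.8],
  [[0, 0, 0], [0, 0, 0], 0.8],
  [[0, 0, -0.02], [0, 0, 0], 0.8],
  [[0, 0, -0.04], [0, 0, 0], 1],
  [[0, 0, -0.045], [0, 0, 0], 1],
  [[0, 0, -0.045], [0, 0, 0], 1],
  [[0, 0, -0.045], [0, 0, 0], 1],
  [[0, 0, -0.045], [0, 0, 0], 1],
])

```text
clock: 9.05
ee_pos: [0.6426, 0.1766, 0.2516]
eef_rot: [[0.714, 0.7, 0.0], [0.7, -0.714, -0.0], [0.0, 0.0, -1.0]]
ft_force: [0.5, -1.0, 0.4]
opening: 1.0
finger_force: 0.0
```

>>> servo_tool([
  [[-0.017, -0.025, 0], [0, 0, 0], 1],
  [[-0.024, -0.034, 0], [0, 0, 0], 1],
  [[-0.024, -0.034, 0], [0, 0, 0], 1],
  [[-0.024, -0.034, 0], [0, 0, 0], 1],
  [[-0.024, -0.034, 0], [0, 0, 0], 1],
  [[-0.022, -0.034, 0], [0, 0, 0], 1],
  [[0, 0, 0], [0, 0, -7.5], 1],
  [[0, 0, 0], [0, 0, -7.5], 1],
  [[0, 0, 0], [0, 0, -7.5], 1],
  [[0, 0, 0], [0, 0, -7.5], 1],
  [[0, 0, 0], [0, 0, -7.5], 1],
  [[0, 0, 0], [0, 0, -7.5], 1],
])

```text
clock: 10.25
ee_pos: [0.41, 0.2212, 0.2497]
eef_rot: [[0.004, 1.0, 0.0], [1.0, -0.004, -0.0], [-0.0, 0.0, -1.0]]
ft_force: [0.7, 0.1, 0.2]
opening: 1.0
finger_force: 0.0
```

```bash
python3 - <<'E'
from h import *
np.set_printoptions(precision=4,suppress=True)
cam("wrist");W=cam("wrist");np.savez("w3.npz",**W)
u,v=proj(W,[.408,.222,.02]).astype(int);print(u,v)
im=W["img"][:,:,::-1];y0=max(v-55,0);print(u-60,y0);cv2.imwrite("pics/w3.png",cv2.resize(im[y0:y0+110,u-60:u+60],None,fx=5,fy=5,interpolation=cv2.INTER_CUBIC))
go(.408,.222,.2,90)
E
```

```text
276 181
216 126
at [0.41   0.2212 0.2497] yaw 89.57 t 10.3 q6 21 -> turn -0.43 shift [ 0.0008 -0.002   0.0497]
```

View pics/w3.png

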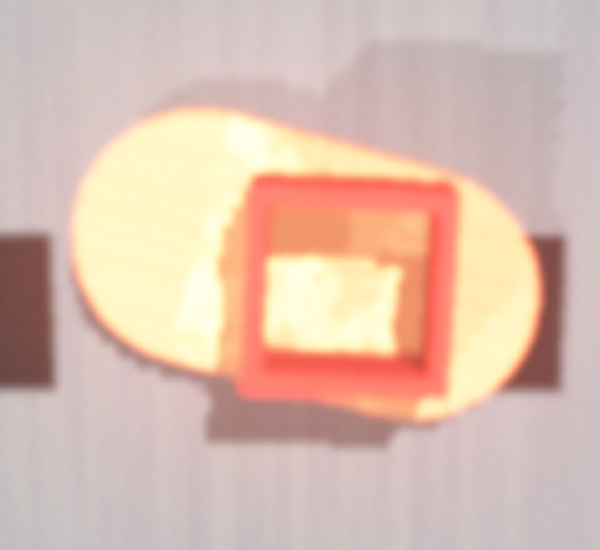

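```bash
python3 - <<'E'
from h import *
np.set_printoptions(precision=4,suppress=True)
W=dict(np.load("w3.npz"));T=cam("top")
f=lambda x,y:(216+x/5-.4,126+y/5-.4)
w=onz(W,[f(253,180),f(460,184),f(448,396),f(238,394)],.042);a=lambda i,j:np.degrees(np.arctan2(*(w[j]-w[i])[::-1]))
print(w.mean(0),a(0,1),a(3,2),a(3,0),a(2,1),[np.linalg.norm(w[i]-w[i-1]) for i in range(4)])
print(onz(T,(185.8,245.8),.042))
w2=onz(W,[f(72,235),f(543,300)],.012);print("bar ends",w2,w2.mean(0)); w=onz(W,[f(235,110),f(470,175),f(130,345),f(400,420)],.012);print(a(0,1),a(2,3))
S=cam("scene");u,v=proj(S,[.414,.214,.042]);print(u,v,proj(S,[.414,.214,0.0]))
# red in scene
h=cv2.cvtColor(S["img"],cv2.COLOR_RGB2HSV);m=(cv2.inRange(h,(0,150,60),(4,255,255))|cv2.inRange(h,(172,150,60),(180,255,255)));m[:,:330]=0;m[:,430:]=0;m[:190]=0;m[260:]=0
k=max(cv2.findContours(m,0,1)[0],key=cv2.contourArea);print(cv2.boundingRect(k),cv2.minAreaRect(k))
X=lambda z:np.array([proj(S,[.414+i*.025,.214+j*.025,z]) for i in(-1,1) for j in(-1,1)]); print(X(.042).min(0),X(.042).max(0),X(.012).min(0),X(.012).max(0))
E
```

```text
[0.4189 0.2239] -0.7792077015279779 -0.3582160073625283 85.77724617312714 87.95762395784631 [np.float64(0.05145237243481138), np.float64(0.048316662575697375), np.float64(0.05100239835560411), np.float64(0.050284178294548454)]
[[0.4198 0.2212]]
bar ends [[0.3488 0.2328]
 [0.4691 0.2163]] [0.4089 0.2246]
-15.22212449662656 -15.762113131371976
373.18795739240215 221.34601792352365 [371.4354 231.7402]
(365, 217, 20, 20) ((374.45001220703125, 226.1500244140625), (17.39252281188965, 17.076295852661133), 18.43494987487793)
[362.8002 214.7429] [383.4445 228.253 ] [361.6872 222.1445] [382.0428 235.7863]
```

The tube's top is at (.4193, .2228), turned about -2°. The bar is at about (.409, .2246), turned about -15.5°. Next I'll grasp the tube.

>>> servo_tool([
  [[0, 0, 0], [0, 0, 1.6], 1],
  [[0.002, 0.009, 0.03], [0, 0, 0], 1],
  [[0, 0, 0.045], [0, 0, 0], 1],
  [[0, 0, 0.045], [0, 0, 0], 1],
  [[0, 0, 0.04], [0, 0, 0], 1],
  [[0, 0, 0.03], [0, 0, 0], 1],
  [[0, 0, 0.02], [0, 0, 0], 1],
  [[0, 0, 0.014], [0, 0, 0], 1],
  [[0, 0, 0.008], [0, 0, 0], 1],
  [[0, 0, 0], [0, 0, 0], 0],
  [[0, 0, 0], [0, 0, 0], 0],
  [[0, 0, 0], [0, 0, 0], 0],
])

```text
clock: 11.65
ee_pos: [0.4195, 0.223, 0.0184]
eef_rot: [[0.038, 0.999, 0.001], [0.999, -0.038, 0.0], [0.0, 0.001, -1.0]]
ft_force: [0.0, 0.1, 0.6]
opening: 0.807
finger_force: 0.0
```

>>> servo_tool([
  [[0, 0, 0], [0, 0, 0], 0],
  [[0, 0, 0], [0, 0, 0], 0],
  [[0, 0, 0], [0, 0, 0], 0],
  [[0, 0, 0], [0, 0, 0], 0],
  [[0, 0, 0], [0, 0, 0], 0],
  [[0, 0, 0], [0, 0, 0], 0],
])

```text
clock: 12.25
ee_pos: [0.4191, 0.2229, 0.0178]
eef_rot: [[0.037, 0.999, 0.0], [0.999, -0.037, -0.0], [-0.0, 0.0, -1.0]]
ft_force: [-0.7, 0.6, 6.3]
opening: 0.523
finger_force: 30.0
```

>>> servo_tool([
  [[0, 0, -0.01], [0, 0, 0], 0],
  [[0, 0, -0.03], [0, 0, 0], 0],
  [[0, 0, -0.04], [0, 0, 0], 0],
  [[0, 0, -0.02], [0, 0, 8], 0],
  [[0, 0, 0], [0, 0, 8], 0],
  [[-0.0266, 0.0174, 0], [0, 0, 0], 0],
  [[-0.034, 0.022, 0], [0, 0, 0], 0],
  [[-0.034, 0.022, 0], [0, 0, 0], 0],
  [[-0.034, 0.022, 0], [0, 0, 0], 0],
  [[-0.034, 0.022, 0], [0, 0, 0], 0],
  [[-0.028, 0.018, 0], [0, 0, 0], 0],
  [[0, 0, 0], [0, 0, 0], 0],
])

```text
clock: 13.45
ee_pos: [0.478, 0.0002, 0.118]
eef_rot: [[0.315, 0.949, 0.001], [0.949, -0.315, -0.001], [-0.0, 0.001, -1.0]]
ft_force: [0.4, 0.6, -1.7]
opening: 0.521
finger_force: 30.0
```

```bash
python3 - <<'E'
from h import *
np.set_printoptions(precision=4,suppress=True)
W=cam("wrist");np.savez("w4.npz",**W)
for b in blobs(W,(22,90,120),(36,255,255),.006): print("Y wrist",b[0],b[1],np.round(b[2],1),round(b[3],1))
for b in blobs(W,(103,120,80),(118,255,255),.006,250): print("blue",b[0],b[1],np.round(b[2],1),round(b[3]%90,1))
cam("wrist");go(.4772,.0035,.013,71.9);tilt();print(manip.observe()["ft_force"])
E
```

```text
Y wrist [463.1032 308.5172] [ 0.6414 -0.1827] [37.5 46.5] -19.2
Y wrist [453.85   148.6754] [0.6552 0.    ] [34.4 60.6] -4.9
blue [546.2842  36.5394] [0.8279 0.0915] [109.2  74.9] 89.4
at [0.4767 0.0029 0.1178] yaw 71.75 t 13.6 q6 11 -> turn -0.15 shift [0.0007 0.0002 0.1048]
tilt [-0.0005  0.0001 -1.    ]
[ 0.5101  1.6433 -2.3767]
```

>>> servo_tool([
  [[0.0007, 0.0002, 0.03], [0, 0, 0], 0],
  [[0, 0, 0.03], [0, 0, 0], 0],
  [[0, 0, 0.02], [0, 0, 0], 0],
  [[0, 0, 0.012], [0, 0, 0], 0],
  [[0, 0, 0.006], [0, 0, 0], 0],
  [[0, 0, 0.003], [0, 0, 0], 0],
  [[0, 0, 0.002], [0, 0, 0], 0],
  [[0, 0, 0.001], [0, 0, 0], 0],
  [[0, 0, 0], [0, 0, 0], 0],
])

```text
clock: 14.45
ee_pos: [0.4777, 0.0039, 0.014]
eef_rot: [[0.312, 0.95, 0.001], [0.95, -0.312, -0.0], [0.0, 0.001, -1.0]]
ft_force: [0.2, -0.5, -1.4]
opening: 0.524
finger_force: 30.0
```

>>> servo_tool([
  [[0, 0, 0.001], [0, 0, 0], 0],
  [[0, 0, 0.0006], [0, 0, 0], 0],
  [[0, 0, 0.0004], [0, 0, 0], 0],
  [[0, 0, 0], [0, 0, 0], 0],
])

```text
clock: 14.85
ee_pos: [0.4775, 0.0039, 0.0118]
eef_rot: [[0.311, 0.95, 0.0], [0.95, -0.311, -0.0], [-0.0, 0.0, -1.0]]
ft_force: [-0.9, 0.0, 2.4]
opening: 0.523
finger_force: 30.0
```

>>> servo_tool([
  [[0, 0, 0], [0, 0, 0], 0.85],
  [[0, 0, 0], [0, 0, 0], 0.85],
  [[0, 0, 0], [0, 0, 0], 0.85],
  [[0, 0, 0], [0, 0, 0], 0.85],
  [[0, 0, 0], [0, 0, 0], 0.85],
  [[0, 0, 0], [0, 0, 0], 0.85],
  [[0, 0, -0.02], [0, 0, 0], 0.85],
  [[0, 0, -0.04], [0, 0, 0], 1],
  [[0, 0, -0.045], [0, 0, 0], 1],
  [[0, 0, -0.045], [0, 0, 0], 1],
  [[0, 0, -0.045], [0, 0, 0], 1],
  [[0, 0, -0.045], [0, 0, 0], 1],
])

```text
clock: 16.05
ee_pos: [0.4769, 0.004, 0.2537]
eef_rot: [[0.311, 0.95, 0.0], [0.95, -0.311, -0.0], [-0.0, 0.0, -1.0]]
ft_force: [0.2, 0.2, -0.6]
opening: 0.998
finger_force: 0.0
```

>>> servo_tool([
  [[-0.02, 0, 0], [0, 0, 0], 1],
  [[-0.036, 0, 0], [0, 0, 0], 1],
  [[-0.036, 0, 0], [0, 0, 0], 1],
  [[-0.036, 0, 0], [0, 0, 0], 1],
  [[-0.036, 0, 0], [0, 0, 0], 1],
  [[-0.036, 0, 0], [0, 0, 0], 1],
  [[-0.035, 0.001, 0], [0, 0, 0], 1],
  [[0, 0, 0], [0, 0, 0], 1],
  [[0, 0, 0], [0, 0, 0], 1],
])

```text
clock: 16.95
ee_pos: [0.4049, -0.2199, 0.2515]
eef_rot: [[0.313, 0.95, -0.0], [0.95, -0.313, 0.0], [0.0, -0.0, -1.0]]
ft_force: [0.1, 0.1, 0.1]
opening: 0.999
finger_force: 0.0
```

```bash
python3 - <<'E'
from h import *
np.set_printoptions(precision=4,suppress=True)
W=cam("wrist");np.savez("w5.npz",**W)
u,v=proj(W,[.41,-.22,.02]).astype(int);y0=v-58;print(u-70,y0)
cv2.imwrite("pics/w5.png",np.hstack([cv2.resize(W["img"][y0:y0+116,u-70:u+70,::-1],None,fx=4,fy=4,interpolation=cv2.INTER_CUBIC)]))
cv2.imwrite("pics/w5full.png",W["img"][:,:,::-1])
h=cv2.cvtColor(W["img"],cv2.COLOR_RGB2HSV)
for b in blobs(W,(22,90,120),(36,255,255),.006): print("Y wrist",b[0],b[1],np.round(b[2],1),round(b[3],1))
for b in blobs(W,(103,120,80),(118,255,255),.006,250): print("blue",b[0],b[1],np.round(b[2],1),round(b[3]%90,1))
go(.406,-.22,.016,71.9)
E
```

```text
212 123
Y wrist [368.9105 301.2912] [ 0.4777 -0.4351] [16.  41.6] -21.7
Y wrist [435.6351  97.5238] [ 0.6458 -0.1743] [ 59.9 114.5] -28.5
Y wrist [277.0174   4.6396] [0.4765 0.0024] [13.5 38.7] -18.4
blue [359.6939 311.5717] [ 0.4602 -0.448 ] [57.8 47.7] 0.6
blue [470.9415 112.1809] [ 0.6984 -0.2069] [85.  36.6] 57.2
blue [398.4812  84.619 ] [ 0.5963 -0.145 ] [85.2 39.4] 61.0
blue [276.2973  22.6121] [ 0.4675 -0.022 ] [52.5 90.1] 71.6
at [ 0.4051 -0.2193  0.2515] yaw 71.82 t 17.0 q6 -18 -> turn -0.08 shift [-0.0004  0.0011  0.2355]
```

View pics/w5.png

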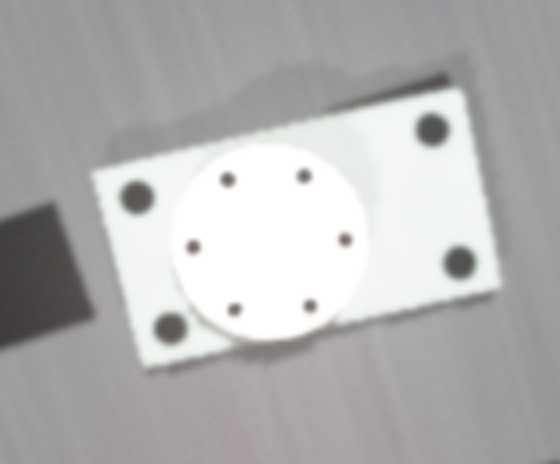

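The flange's hole pattern centres on crop pixel (269,242), and the plate corners are at (93,171), (463,88), (499,292) and (146,367).

```bash
python3 - <<'E'
from h import *
np.set_printoptions(precision=4,suppress=True)
W=dict(np.load("w5.npz"));f=lambda x,y:(212+x/4-.4,123+y/4-.4)
F=onz(W,f(269.4,242.5),.026)[0];print("flange",F)
W1=dict(np.load("w1.npz"));g=lambda x,y:(232+x/5-.4,120+y/5-.4)
w=onz(W,[f(93,171),f(463,88),f(499,292),f(146,367)],.012);a=lambda i,j:np.degrees(np.arctan2(*(w[j]-w[i])[::-1]))
print("plate",w.mean(0),a(0,1),a(3,2),a(0,3)+90,a(1,2)+90,[np.linalg.norm(w[i]-w[i-1]) for i in range(4)])
# height check: a flange hole / plate hole in w1 vs scene not visible; use flange bolt hole in w1 and w5
cam("wrist");go(*F,.016,71.9)
E
```

```text
flange [ 0.4057 -0.22  ]
plate [ 0.4155 -0.2216] -5.472156474639531 -5.900972293121616 -4.570730406794411 -6.625784798062654 [np.float64(0.06641189342045103), np.float64(0.12019385424062032), np.float64(0.06729893221350555), np.float64(0.11779740155845037)]
at [ 0.4053 -0.2189  0.2516] yaw 71.88 t 17.1 q6 -18 -> turn -0.02 shift [-0.0009  0.0007  0.2356]
```

>>> servo_tool([
  [[-0.001, 0.0007, 0.03], [0, 0, 0], 1],
  [[0, 0, 0.045], [0, 0, 0], 1],
  [[0, 0, 0.045], [0, 0, 0], 1],
  [[0, 0, 0.045], [0, 0, 0], 1],
  [[0, 0, 0.03], [0, 0, 0], 1],
  [[0, 0, 0.02], [0, 0, 0], 1],
  [[0, 0, 0.012], [0, 0, 0], 1],
  [[0, 0, 0.006], [0, 0, 0], 1],
  [[0, 0, 0.0022], [0, 0, 0], 1],
  [[0, 0, 0], [0, 0, 0], 1],
])

```text
clock: 18.05
ee_pos: [0.4059, -0.2206, 0.0167]
eef_rot: [[0.311, 0.951, 0.0], [0.951, -0.311, -0.0], [-0.0, 0.0, -1.0]]
ft_force: [1.2, -0.4, 0.3]
opening: 1.002
finger_force: 0.0
```

>>> servo_tool([
  [[0, 0, 0], [0, 0, 0], 0],
  [[0, 0, 0], [0, 0, 0], 0],
  [[0, 0, 0], [0, 0, 0], 0],
  [[0, 0, 0], [0, 0, 0], 0],
  [[0, 0, 0], [0, 0, 0], 0],
  [[0, 0, 0], [0, 0, 0], 0],
  [[0, 0, 0], [0, 0, 0], 0],
  [[0, 0, 0], [0, 0, 0], 0],
])

```text
clock: 18.85
ee_pos: [0.4056, -0.2209, 0.0165]
eef_rot: [[0.311, 0.95, 0.0], [0.95, -0.311, -0.0], [-0.0, 0.0, -1.0]]
ft_force: [-0.7, -0.6, 4.2]
opening: 0.622
finger_force: 30.0
```

>>> servo_tool([
  [[0, 0, -0.01], [0, 0, 0], 0],
  [[0, 0, -0.03], [0, 0, 0], 0],
  [[0, 0, -0.04], [0, 0, 0], 0],
  [[0, 0, -0.02], [0, 0, 0], 0],
  [[-0.018, 0.015, 0], [0, 0, 0], 0],
  [[-0.03, 0.025, 0], [0, 0, 0], 0],
  [[-0.03, 0.025, 0], [0, 0, 0], 0],
  [[-0.03, 0.025, 0], [0, 0, 0], 0],
  [[-0.03, 0.025, 0], [0, 0, 0], 0],
  [[-0.025, 0.023, 0], [0, 0, 0], 0],
  [[0, 0, 0], [0, 0, 0], 0],
  [[0, 0, 0], [0, 0, 0], 0],
])

```text
clock: 20.05
ee_pos: [0.4855, -0.4186, 0.1162]
eef_rot: [[0.312, 0.95, -0.001], [0.95, -0.312, 0.001], [0.001, -0.001, -1.0]]
ft_force: [0.4, 0.8, -2.0]
opening: 0.624
finger_force: 30.0
```

```bash
python3 - <<'E'
from h import *
cam("wrist");cam("wrist");go(.4862,-.419,.0115,71.8);tilt();s=manip.observe();print(s["ft_force"],s["opening"])
E
```

```text
at [ 0.4855 -0.4178  0.1165] yaw 71.87 t 20.1 q6 -28 -> turn 0.07 shift [-0.0009  0.0011  0.105 ]
tilt [-8.e-04  9.e-04 -1.e+00]
[ 1.28775671  0.34207913 -2.53687377] 0.6202956823869124
```

>>> servo_tool([
  [[-0.0009, 0.0011, 0.03], [0, 0, 0], 0],
  [[0, 0, 0.03], [0, 0, 0], 0],
  [[0, 0, 0.022], [0, 0, 0], 0],
  [[0, 0, 0.012], [0, 0, 0], 0],
  [[0, 0, 0.005], [0, 0, 0], 0],
  [[0, 0, 0.003], [0, 0, 0], 0],
  [[0, 0, 0.0015], [0, 0, 0], 0],
  [[0, 0, 0.001], [0, 0, 0], 0],
  [[0, 0, 0], [0, 0, 0], 0],
])

```text
clock: 21.05
ee_pos: [0.4869, -0.4201, 0.0125]
eef_rot: [[0.311, 0.95, 0.001], [0.95, -0.311, -0.001], [-0.0, 0.001, -1.0]]
ft_force: [-0.3, 0.8, -1.8]
opening: 0.621
finger_force: 30.0
```

>>> servo_tool([
  [[0.0008, 0, 0.0008], [0, 0, 0], 0],
  [[0, 0, 0.0006], [0, 0, 0], 0],
  [[0, 0, 0.0005], [0, 0, 0], 0],
  [[0, 0, 0], [0, 0, 0], 0],
])

```text
clock: 21.45
ee_pos: [0.487, -0.4192, 0.0106]
eef_rot: [[0.311, 0.95, 0.0], [0.95, -0.311, -0.0], [-0.0, 0.0, -1.0]]
ft_force: [-1.2, 1.7, 4.9]
opening: 0.627
finger_force: 30.0
```

>>> servo_tool([
  [[0, 0, 0], [0, 0, 0], 0.85],
  [[0, 0, 0], [0, 0, 0], 0.85],
  [[0, 0, 0], [0, 0, 0], 0.85],
  [[0, 0, 0], [0, 0, 0], 0.85],
  [[0, 0, 0], [0, 0, 0], 0.85],
  [[0, 0, -0.02], [0, 0, 0], 0.85],
  [[0, 0, -0.04], [0, 0, 0], 1],
  [[0, 0, -0.045], [0, 0, 0], 1],
  [[0, 0, -0.045], [0, 0, 0], 1],
  [[0, 0, -0.045], [0, 0, 0], 1],
  [[0, 0, -0.045], [0, 0, 0], 1],
  [[0.02, -0.016, 0], [0, 0, 0], 1],
])

```text
clock: 22.65
ee_pos: [0.4796, -0.3979, 0.256]
eef_rot: [[0.313, 0.95, 0.007], [0.95, -0.312, -0.008], [-0.005, 0.009, -1.0]]
ft_force: [0.3, -0.3, -0.4]
opening: 1.001
finger_force: 0.0
```

>>> servo_tool([
  [[0.03, -0.023, 0], [0, 0, 0], 1],
  [[0.03, -0.023, 0], [0, 0, 0], 1],
  [[0.03, -0.023, 0], [0, 0, 0], 1],
  [[0.03, -0.023, 0], [0, 0, 0], 1],
  [[0.025, -0.021, 0], [0, 0, 0], 1],
  [[0, 0, 0], [0, 0, 7.7], 1],
  [[0, 0, 0], [0, 0, 7.7], 1],
  [[0, 0, 0], [0, 0, 7.7], 1],
  [[0, 0, 0], [0, 0, 7.7], 1],
  [[0, 0, 0], [0, 0, 7.7], 1],
  [[0, 0, 0], [0, 0, 7.7], 1],
  [[0, 0, 0], [0, 0, 7.7], 1],
])

```text
clock: 23.85
ee_pos: [0.4157, -0.2221, 0.2501]
eef_rot: [[0.953, 0.303, 0.0], [0.303, -0.953, -0.0], [0.0, 0.0, -1.0]]
ft_force: [0.2, 0.9, -0.1]
opening: 1.001
finger_force: 0.0
```

>>> servo_tool([
  [[0, 0, 0], [0, 0, 7.7], 1],
  [[0, 0, 0], [0, 0, 7.7], 1],
  [[0, 0, 0], [0, 0, 7.7], 1],
  [[0, 0, 0], [0, 0, 0], 1],
])

```text
clock: 24.25
ee_pos: [0.4157, -0.2222, 0.2501]
eef_rot: [[0.996, -0.092, 0.0], [-0.092, -0.996, -0.0], [0.0, 0.0, -1.0]]
ft_force: [0.3, 0.5, 0.1]
opening: 0.999
finger_force: 0.0
```

```bash
python3 - <<'E'
from h import *
np.set_printoptions(precision=4,suppress=True)
cam("wrist");W=cam("wrist");np.savez("w6.npz",**W)
cv2.imwrite("pics/w6.png",cv2.resize(W["img"][:,:,::-1],(800,600),interpolation=cv2.INTER_CUBIC))
for b in blobs(W,(22,90,120),(36,255,255),.006,20): print("Y wrist",b[0],b[1],np.round(b[2],1),round(b[3],1))
go(.4156,-.2216,.002,-5.4)
E
```

```text
Y wrist [454.2895 275.3947] [ 0.246 -0.485] [36.8  6.3] 12.3
Y wrist [540.5  197.05] [ 0.3598 -0.6587] [33.   5.8] 1.3
Y wrist [112.9653 154.476 ] [0.4759 0.0044] [10.4 35.8] -16.3
Y wrist [105.2238 149.0117] [0.4854 0.016 ] [10.9 20.3] -15.2
Y wrist [85.9062 42.3011] [0.6474 0.0354] [23.5 46.5] -1.6
Y wrist [224.9098  18.4757] [ 0.6358 -0.1717] [59.7 74.9] -28.4
at [ 0.4157 -0.2222  0.2501] yaw -4.92 t 24.4 q6 59 -> turn 0.48 shift [-0.0002 -0.0006  0.2481]
```

View pics/w6.png

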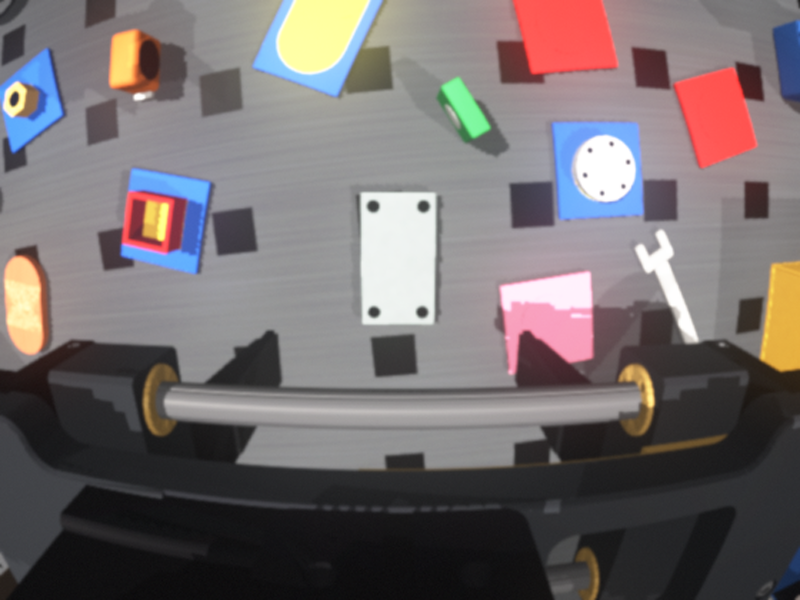

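The plate is bare at (399,258), nearly aligned with the tool. The flange at (604,169) and the tube sit well on their pads, and the bung is on its pad.

```bash
python3 - <<'E'
from h import *
np.set_printoptions(precision=4,suppress=True)
W=dict(np.load("w6.npz"));f=lambda x,y:(x*.7-.15,y*.7-.15)
w=onz(W,[f(361,192),f(438,193),f(435,324),f(361,324)],.012);a=lambda i,j:np.degrees(np.arctan2(*(w[j]-w[i])[::-1]))
print("plate",w.mean(0),a(3,0),a(2,1));h=onz(W,[f(373,206),f(424,206),f(422,312),f(374,312)],.012);print(h.mean(0))
print("flange",onz(W,f(604,169),.02))
cam("wrist");go(.4156,-.2216,.002,-5.2)
E
```

```text
plate [ 0.4153 -0.2222] -5.865050985493455 -5.38266415099543
[ 0.4151 -0.2217]
flange [[ 0.4865 -0.4158]]
at [ 0.4157 -0.2221  0.2501] yaw -4.93 t 24.4 q6 59 -> turn 0.27 shift [-0.0002 -0.0005  0.2481]
```

>>> servo_tool([
  [[0, 0, 0], [0, 0, 0.5], 1],
  [[-0.0003, -0.0003, 0.03], [0, 0, 0], 1],
  [[0, 0, 0.045], [0, 0, 0], 1],
  [[0, 0, 0.045], [0, 0, 0], 1],
  [[0, 0, 0.045], [0, 0, 0], 1],
  [[0, 0, 0.035], [0, 0, 0], 1],
  [[0, 0, 0.025], [0, 0, 0], 1],
  [[0, 0, 0.014], [0, 0, 0], 1],
  [[0, 0, 0.006], [0, 0, 0], 1],
  [[0, 0, 0.0025], [0, 0, 0], 1],
  [[0, 0, 0], [0, 0, 0], 1],
])

```text
clock: 25.5
ee_pos: [0.4157, -0.222, 0.0029]
eef_rot: [[0.995, -0.098, 0.0], [-0.098, -0.995, -0.0], [0.0, 0.0, -1.0]]
ft_force: [0.0, 0.0, -0.0]
opening: 1.003
finger_force: 0.0
```

>>> servo_tool([
  [[0, 0, 0], [0, 0, 0], 0],
  [[0, 0, 0], [0, 0, 0], 0],
  [[0, 0, 0], [0, 0, 0], 0],
  [[0, 0, 0], [0, 0, 0], 0],
  [[0, 0, 0], [0, 0, 0], 0],
  [[0, 0, 0], [0, 0, 0], 0],
  [[0, 0, 0], [0, 0, 0], 0],
])

```text
clock: 26.2
ee_pos: [0.4156, -0.222, 0.0028]
eef_rot: [[0.995, -0.098, 0.0], [-0.098, -0.995, -0.0], [0.0, 0.0, -1.0]]
ft_force: [-1.3, -0.6, 5.5]
opening: 0.694
finger_force: 30.0
```

>>> servo_tool([
  [[0, 0, -0.005], [0, 0, 0], 0],
  [[0, 0, -0.02], [0, 0, 0], 0],
  [[0, 0, -0.03], [0, 0, 0], 0],
  [[0, 0, -0.04], [0, 0, 0], 0],
  [[0, 0, -0.04], [0, 0, 0], 0],
  [[0, 0, -0.02], [0, 0, 0], 0],
  [[-0.0015, -0.019, 0], [0, 0, 0], 0],
  [[-0.0035, -0.038, 0], [0, 0, 0], 0],
  [[-0.0035, -0.038, 0], [0, 0, 0], 0],
  [[-0.0035, -0.038, 0], [0, 0, 0], 0],
  [[-0.0035, -0.038, 0], [0, 0, 0], 0],
  [[-0.0035, -0.038, 0], [0, 0, 0], 0],
])

```text
clock: 27.4
ee_pos: [0.4163, -0.0104, 0.1573]
eef_rot: [[0.995, -0.099, -0.001], [-0.099, -0.995, 0.0], [-0.001, -0.0, -1.0]]
ft_force: [1.2, 0.3, -7.1]
opening: 0.689
finger_force: 30.0
```

>>> servo_tool([
  [[-0.0035, -0.038, 0], [0, 0, 0], 0],
  [[-0.0035, -0.038, 0], [0, 0, 0], 0],
  [[-0.0035, -0.038, 0], [0, 0, 0], 0],
  [[-0.0035, -0.038, 0], [0, 0, 0], 0],
  [[-0.0035, -0.038, 0], [0, 0, 0], 0],
  [[-0.0035, -0.038, 0], [0, 0, 0], 0],
  [[-0.0035, -0.038, 0], [0, 0, 0], 0],
  [[-0.0035, -0.038, 0], [0, 0, 0], 0],
  [[-0.0035, -0.038, 0], [0, 0, 0], 0],
  [[-0.0035, -0.038, 0], [0, 0, 0], 0],
  [[-0.001, -0.02, 0], [0, 0, 0], 0],
  [[0, 0, 0], [0, 0, -7.3], 0],
])

```text
clock: 28.6
ee_pos: [0.4198, 0.3917, 0.1566]
eef_rot: [[0.999, 0.032, -0.001], [0.032, -0.999, -0.001], [-0.001, 0.001, -1.0]]
ft_force: [0.7, -1.6, -5.5]
opening: 0.69
finger_force: 30.0
```

>>> servo_tool([
  [[0, 0, 0], [0, 0, -7.3], 0],
  [[0, 0, 0], [0, 0, -7.3], 0],
  [[0, 0, 0], [0, 0, 0], 0],
])

```text
clock: 28.9
ee_pos: [0.42, 0.3892, 0.1568]
eef_rot: [[0.959, 0.282, -0.002], [0.282, -0.959, -0.001], [-0.002, 0.001, -1.0]]
ft_force: [0.3, 0.6, -7.2]
opening: 0.692
finger_force: 30.0
```

```bash
python3 - <<'E'
from h import *
np.set_printoptions(precision=4,suppress=True)
cam("wrist");W=cam("wrist");np.savez("w7.npz",**W)
cv2.imwrite("pics/w7.png",cv2.resize(W["img"][:,:,::-1],(800,600),interpolation=cv2.INTER_CUBIC))
for b in blobs(W,(22,90,120),(36,255,255),.006,20): print("Y wrist",b[0],b[1],np.round(b[2],1),round(b[3],1))
for b in blobs(W,(103,120,80),(118,255,255),.006,250): print("blue",b[0],b[1],np.round(b[2],1),round(b[3]%90,1))
go(.5187,.4197,.1,16.2);tilt();print(manip.observe()["opening"])
E
```

```text
Y wrist [406.9536 286.4018] [0.358  0.2144] [53.1  7.4] 22.5
Y wrist [276.2118  90.6292] [0.5201 0.4207] [109.2  63.1] 16.2
blue [540.9171 227.9952] [0.4787 0.0382] [80.5 89.6] 83.8
blue [422.9259  98.871 ] [0.5617 0.2741] [55.3 52.8] 86.5
blue [499.263   70.1701] [0.6354 0.1869] [92.2 94.7] 14.7
at [0.4203 0.3893 0.1571] yaw 16.04 t 29.0 q6 110 -> turn -0.16 shift [ 0.103  -0.0017  0.0571]
tilt [-0.001  -0.0008 -1.    ]
0.6865340111892261
```

View pics/w7.png

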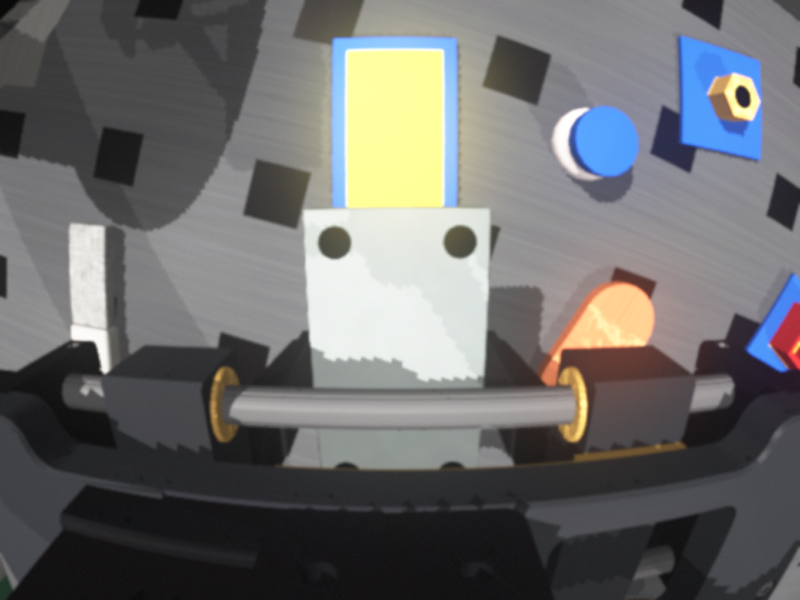

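The rect pad's yellow spans columns 345–445, centred within about 1 mm of the held plate. The bung looks right on the hex pad at (735,97).

>>> servo_tool([
  [[0.018, 0, 0], [0, 0, 0], 0],
  [[0.034, -0.001, 0], [0, 0, 0], 0],
  [[0.034, -0.001, 0.01], [0, 0, 0], 0],
  [[0.016, 0, 0.03], [0, 0, 0], 0],
  [[0, 0, 0.04], [0, 0, 0], 0],
  [[0, 0, 0.035], [0, 0, 0], 0],
  [[0, 0, 0], [0, 0, 0], 0],
  [[0, 0, 0], [0, 0, 0], 0],
])

```text
clock: 29.8
ee_pos: [0.5181, 0.4201, 0.0428]
eef_rot: [[0.961, 0.278, -0.001], [0.278, -0.961, -0.0], [-0.001, 0.0, -1.0]]
ft_force: [-0.0, 0.8, -5.9]
opening: 0.692
finger_force: 30.0
```

```bash
python3 - <<'E'
from h import *
for i in range(3): cam("top");go(.5178,.4196,.0098,16.2)
tilt();print(manip.observe()["ft_force"])
E
```

```text
at [0.5187 0.4205 0.0441] yaw 16.18 t 29.9 q6 107 -> turn -0.02 shift [-0.0012  0.0006  0.0343]
at [0.519  0.4207 0.0447] yaw 16.2 t 29.9 q6 107 -> turn 0.0 shift [-0.0014  0.0008  0.0349]
at [0.5189 0.4207 0.0448] yaw 16.22 t 29.9 q6 107 -> turn 0.02 shift [-0.0014  0.0008  0.035 ]
tilt [ 0.0029  0.0018 -1.    ]
[ 0.36043247  0.60627688 -5.96227905]
```

>>> servo_tool([
  [[-0.001, 0.0006, 0.012], [0, 0, 0], 0],
  [[0, 0, 0.01], [0, 0, 0], 0],
  [[0, 0, 0.006], [0, 0, 0], 0],
  [[0, 0, 0.003], [0, 0, 0], 0],
  [[0, 0, 0.001], [0, 0, 0], 0],
  [[0, 0, 0.001], [0, 0, 0], 0],
  [[0, 0, 0], [0, 0, 0], 0],
])

```text
clock: 30.65
ee_pos: [0.5173, 0.4193, 0.0096]
eef_rot: [[0.96, 0.28, 0.0], [0.28, -0.96, 0.0], [0.0, 0.0, -1.0]]
ft_force: [-0.2, 0.5, -6.8]
opening: 0.69
finger_force: 30.0
```

>>> servo_tool([
  [[0.0003, -0.0002, 0.0005], [0, 0, 0], 0],
  [[0, 0, 0.0005], [0, 0, 0], 0],
  [[0, 0, 0.0003], [0, 0, 0], 0],
  [[0, 0, 0], [0, 0, 0], 0],
])

```text
clock: 31.05
ee_pos: [0.5176, 0.4196, 0.0089]
eef_rot: [[0.96, 0.28, 0.001], [0.28, -0.96, 0.0], [0.001, -0.0, -1.0]]
ft_force: [-1.9, -1.2, 2.3]
opening: 0.69
finger_force: 30.0
```

>>> servo_tool([
  [[0, 0, 0], [0, 0, 0], 0.9],
  [[0, 0, 0], [0, 0, 0], 0.9],
  [[0, 0, 0], [0, 0, 0], 0.9],
  [[0, 0, 0], [0, 0, 0], 0.9],
  [[0, 0, 0], [0, 0, 0], 0.9],
  [[0, 0, -0.02], [0, 0, 0], 0.9],
  [[0, 0, -0.04], [0, 0, 0], 1],
  [[0, 0, -0.045], [0, 0, 0], 1],
  [[0, 0, -0.045], [0, 0, 0], 1],
  [[0, 0, -0.045], [0, 0, 0], 1],
  [[0, 0, -0.045], [0, 0, 0], 1],
  [[-0.015, 0.015, 0], [0, 0, 0], 1],
])

```text
clock: 32.25
ee_pos: [0.5092, 0.4029, 0.2545]
eef_rot: [[0.96, 0.281, 0.009], [0.281, -0.96, 0.006], [0.01, -0.003, -1.0]]
ft_force: [-0.3, -0.6, -0.7]
opening: 0.999
finger_force: 0.0
```

>>> servo_tool([
  [[-0.024, 0.024, 0], [0, 0, 0], 1],
  [[-0.024, 0.024, 0], [0, 0, 0], 1],
  [[-0.024, 0.024, 0], [0, 0, 0], 1],
  [[-0.024, 0.024, 0], [0, 0, 0], 1],
  [[-0.024, 0.024, 0], [0, 0, 0], 1],
  [[-0.024, 0.022, 0], [0, 0, 0], 1],
  [[0, 0, 0], [0, 0, 7.9], 1],
  [[0, 0, 0], [0, 0, 7.9], 1],
  [[0, 0, 0], [0, 0, 7.9], 1],
  [[0, 0, 0], [0, 0, 7.9], 1],
  [[0, 0, 0], [0, 0, 0], 1],
  [[0, 0, 0], [0, 0, 0], 1],
])

```text
clock: 33.45
ee_pos: [0.4087, 0.2243, 0.2483]
eef_rot: [[0.965, -0.261, 0.0], [-0.261, -0.965, -0.0], [0.0, -0.0, -1.0]]
ft_force: [0.2, -0.2, 1.0]
opening: 0.997
finger_force: 0.0
```

```bash
python3 - <<'E'
from h import *
np.set_printoptions(precision=4,suppress=True)
W=cam("wrist");np.savez("w8.npz",**W)
u,v=proj(W,[.409,.2246,.012]).astype(int);y0=v-60;print(u-70,y0)
cv2.imwrite("pics/w8.png",cv2.resize(W["img"][y0:y0+120,u-70:u+70,::-1],None,fx=4,fy=4,interpolation=cv2.INTER_CUBIC))
for lo,hi in (((3,40,120),(22,255,255)),): 
    for b in blobs(W,lo,hi,.012,800): print("copper",b[0],b[1],np.round(b[2],1),round(b[3],1))
go(.409,.2246,.0025,-15.5)
E
```

```text
208 121
copper [281.5173 183.1542] [0.4059 0.2217] [ 86.3 173.9] -6.6
at [0.4087 0.2243 0.2482] yaw -15.13 t 33.5 q6 126 -> turn 0.37 shift [ 0.0002 -0.0004  0.2457]
```

View pics/w8.png

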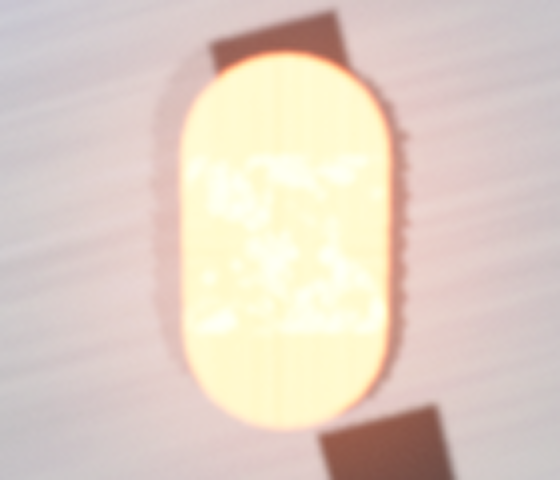

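The bar fills crop columns 181–391 and rows 51–431, and is well aligned with the tool.

```bash
python3 - <<'E'
from h import *
np.set_printoptions(precision=4,suppress=True)
W=dict(np.load("w8.npz"));f=lambda x,y:(208+x/4-.4,121+y/4-.4)
e=onz(W,[f(286,51),f(286,431)],.012);print(e,e.mean(0),np.linalg.norm(e[0]-e[1]),np.degrees(np.arctan2(*(e[0]-e[1])[::-1])))
s=onz(W,[f(181,160),f(182.5,320),f(391,160),f(388.5,320)],.012);print([np.degrees(np.arctan2(*(s[i]-s[i+1])[::-1])) for i in(0,2)],np.linalg.norm(s[0]-s[2]),s.mean(0))
c=e.mean(0);cam("wrist");go(*c,.0025,-15.3)
E
```

```text
[[0.4674 0.2083]
 [0.3487 0.2403]] [0.4081 0.2243] 0.12293658289851886 -15.101666628511808
[np.float64(-15.444343490918925), np.float64(-15.117991333687833)] 0.06586376314174551 [0.4097 0.224 ]
at [0.4087 0.2243 0.2482] yaw -15.16 t 33.5 q6 126 -> turn 0.14 shift [-0.0006  0.0002  0.2457]
```

>>> servo_tool([
  [[0, 0, 0], [0, 0, 0.1], 1],
  [[-0.0003, 0, 0.03], [0, 0, 0], 1],
  [[0, 0, 0.045], [0, 0, 0], 1],
  [[0, 0, 0.045], [0, 0, 0], 1],
  [[0, 0, 0.045], [0, 0, 0], 1],
  [[0, 0, 0.035], [0, 0, 0], 1],
  [[0, 0, 0.025], [0, 0, 0], 1],
  [[0, 0, 0.012], [0, 0, 0], 1],
  [[0, 0, 0.006], [0, 0, 0], 1],
  [[0, 0, 0.0022], [0, 0, 0], 1],
  [[0, 0, 0], [0, 0, 0], 1],
])

```text
clock: 34.65
ee_pos: [0.4087, 0.2244, 0.0033]
eef_rot: [[0.964, -0.266, 0.001], [-0.266, -0.964, 0.0], [0.0, -0.0, -1.0]]
ft_force: [-0.8, 0.3, 0.6]
opening: 1.002
finger_force: 0.0
```

>>> servo_tool([
  [[0, 0, 0], [0, 0, 0], 0],
  [[0, 0, 0], [0, 0, 0], 0],
  [[0, 0, 0], [0, 0, 0], 0],
  [[0, 0, 0], [0, 0, 0], 0],
  [[0, 0, 0], [0, 0, 0], 0],
  [[0, 0, 0], [0, 0, 0], 0],
  [[0, 0, 0], [0, 0, 0], 0],
])

```text
clock: 35.35
ee_pos: [0.4085, 0.2243, 0.0032]
eef_rot: [[0.964, -0.266, 0.0], [-0.266, -0.964, -0.0], [0.0, 0.0, -1.0]]
ft_force: [-0.3, -2.3, 5.5]
opening: 0.67
finger_force: 30.0
```

>>> servo_tool([
  [[0, 0, -0.005], [0, 0, 0], 0],
  [[0, 0, -0.02], [0, 0, 0], 0],
  [[0, 0, -0.03], [0, 0, 0], 0],
  [[0, 0, -0.04], [0, 0, 0], 0],
  [[0, 0, -0.04], [0, 0, 0], 0],
  [[0, 0, -0.02], [0, 0, 0], 0],
  [[0.0118, 0.0144, 0], [0, 0, 0], 0],
  [[0.0228, 0.0285, 0], [0, 0, 0], 0],
  [[0.0228, 0.0285, 0], [0, 0, 0], 0],
  [[0.0228, 0.0285, 0], [0, 0, 0], 0],
  [[0.0228, 0.0285, 0], [0, 0, 0], 0],
  [[0.0228, 0.0285, 0], [0, 0, 0], 0],
])

```text
clock: 36.55
ee_pos: [0.4876, 0.0382, 0.1576]
eef_rot: [[0.964, -0.266, -0.002], [-0.266, -0.964, 0.0], [-0.002, 0.0, -1.0]]
ft_force: [0.2, -0.3, -8.8]
opening: 0.668
finger_force: 30.0
```

>>> servo_tool([
  [[0.0228, 0.0285, 0], [0, 0, 0], 0],
  [[0.0228, 0.0285, 0], [0, 0, 0], 0],
  [[0.0228, 0.0285, 0], [0, 0, 0], 0],
  [[0.0228, 0.0285, 0], [0, 0, 0], 0],
  [[0.0228, 0.0285, 0], [0, 0, 0], 0],
  [[0, 0, 0], [0, 0, 6.4], 0],
  [[0, 0, 0], [0, 0, 6.4], 0],
  [[0, 0, 0], [0, 0, 0], 0],
  [[0, 0, 0], [0, 0, 0], 0],
])

```text
clock: 37.45
ee_pos: [0.5594, -0.1279, 0.1575]
eef_rot: [[0.882, -0.47, -0.001], [-0.47, -0.882, 0.0], [-0.001, 0.0, -1.0]]
ft_force: [-0.3, 0.0, -7.9]
opening: 0.669
finger_force: 30.0
```

```bash
python3 - <<'E'
from h import *
np.set_printoptions(precision=4,suppress=True)
cam("wrist");W=cam("wrist");np.savez("w9.npz",**W)
cv2.imwrite("pics/w9.png",cv2.resize(W["img"][:,:,::-1],(800,600),interpolation=cv2.INTER_CUBIC))
for b in blobs(W,(22,90,120),(36,255,255),.006,20): print("Y wrist",b[0],b[1],np.round(b[2],1),round(b[3],1))
for b in blobs(W,(103,120,80),(118,255,255),.006,250): print("blue",b[0],b[1],np.round(b[2],1),round(b[3]%90,1))
go(.6485,-.1754,.05,-28.2);tilt();print(manip.observe()["opening"])
E
```

```text
Y wrist [217.1045 313.9822] [0.4685 0.0032] [14.5 23.3] -20.4
Y wrist [114.2088 202.3757] [0.6396 0.0374] [22.6 48.7] -6.0
Y wrist [279.0582  93.3088] [ 0.6494 -0.1756] [ 60.9 111.1] -28.2
blue [ 43.9148 231.4541] [0.6614 0.158 ] [92.  94.1] 14.5
blue [511.15   137.8683] [ 0.4937 -0.4045] [90.8 94.1] 0.8
blue [23.5138 81.4184] [0.8374 0.0806] [118.8  87.4] 87.4
blue [277.9878  38.8023] [ 0.6993 -0.201 ] [85.2 45.3] 62.6
at [ 0.5596 -0.1278  0.1578] yaw -28.08 t 37.5 q6 99 -> turn 0.12 shift [ 0.1008 -0.      0.1078]
tilt [-0.0006  0.0002 -1.    ]
0.6686861595548115
```

View pics/w9.png

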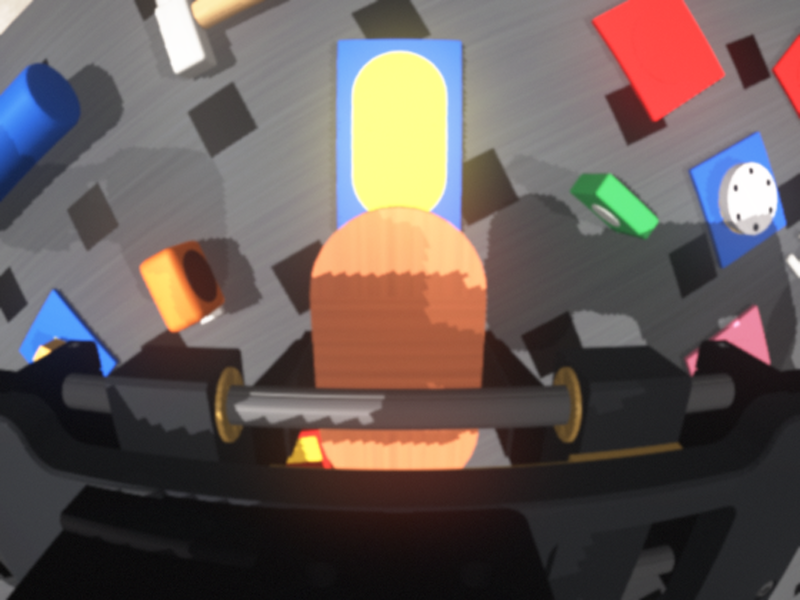

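The long pad's yellow spans columns 351–448, straight ahead of the held bar, so I can go forward and set it down.

>>> servo_tool([
  [[0.018, 0, 0], [0, 0, 0.1], 0],
  [[0.034, 0, 0], [0, 0, 0], 0],
  [[0.032, 0, 0.01], [0, 0, 0], 0],
  [[0.0163, 0, 0.03], [0, 0, 0], 0],
  [[0, 0, 0.04], [0, 0, 0], 0],
  [[0, 0, 0.035], [0, 0, 0], 0],
  [[0, 0, 0.01], [0, 0, 0], 0],
  [[0, 0, 0], [0, 0, 0], 0],
  [[0, 0, 0], [0, 0, 0], 0],
  [[0, 0, 0], [0, 0, 0], 0],
])

```text
clock: 38.55
ee_pos: [0.6492, -0.176, 0.0353]
eef_rot: [[0.88, -0.474, 0.003], [-0.474, -0.88, -0.001], [0.003, -0.0, -1.0]]
ft_force: [-0.3, 0.8, -8.7]
opening: 0.671
finger_force: 30.0
```

```bash
python3 - <<'E'
from h import *
for i in range(3): cam("top");go(.648,-.1752,.0102,-28.2)
E
```

```text
at [ 0.6491 -0.176   0.0351] yaw -28.32 t 38.6 q6 98 -> turn -0.12 shift [-0.0013 -0.0002  0.0249]
at [ 0.6489 -0.1759  0.0349] yaw -28.33 t 38.6 q6 98 -> turn -0.13 shift [-0.0011 -0.0002  0.0247]
at [ 0.6487 -0.1758  0.0345] yaw -28.33 t 38.7 q6 98 -> turn -0.13 shift [-0.0009 -0.0003  0.0243]
```

Contact is expected at a tip height of about 0.0092.

>>> servo_tool([
  [[-0.0004, 0, 0.01], [0, 0, 0], 0],
  [[0, 0, 0.007], [0, 0, 0], 0],
  [[0, 0, 0.003], [0, 0, 0], 0],
  [[0, 0, 0.002], [0, 0, 0], 0],
  [[0, 0, 0.001], [0, 0, 0], 0],
  [[0, 0, 0], [0, 0, 0], 0],
  [[0, 0, 0], [0, 0, 0], 0],
])

```text
clock: 39.4
ee_pos: [0.6479, -0.1756, 0.0102]
eef_rot: [[0.88, -0.475, 0.0], [-0.475, -0.88, -0.0], [0.0, 0.0, -1.0]]
ft_force: [0.1, 0.9, -7.9]
opening: 0.672
finger_force: 30.0
```

>>> servo_tool([
  [[0, 0, 0.0005], [0, 0, 0], 0],
  [[0, 0, 0.0005], [0, 0, 0], 0],
  [[0, 0, 0.0003], [0, 0, 0], 0],
  [[0, 0, 0], [0, 0, 0], 0],
])

```text
clock: 39.8
ee_pos: [0.6479, -0.1756, 0.0093]
eef_rot: [[0.88, -0.475, 0.0], [-0.475, -0.88, -0.0], [0.0, 0.0, -1.0]]
ft_force: [-3.1, 1.2, -0.8]
opening: 0.667
finger_force: 30.0
```

>>> servo_tool([
  [[0, 0, 0], [0, 0, 0], 0.9],
  [[0, 0, 0], [0, 0, 0], 0.9],
  [[0, 0, 0], [0, 0, 0], 0.9],
  [[0, 0, 0], [0, 0, 0], 0.9],
  [[0, 0, 0], [0, 0, 0], 0.9],
  [[0, 0, -0.02], [0, 0, 0], 0.9],
  [[0, 0, -0.04], [0, 0, 0], 1],
  [[0, 0, -0.045], [0, 0, 0], 1],
  [[0, 0, -0.045], [0, 0, 0], 1],
  [[0, 0, -0.045], [0, 0, 0], 1],
  [[-0.0046, 0.018, -0.045], [0, 0, 0], 1],
  [[-0.0092, 0.0353, 0], [0, 0, 0], 1],
])

```text
clock: 41.0
ee_pos: [0.6126, -0.2157, 0.2552]
eef_rot: [[0.881, -0.472, 0.01], [-0.472, -0.881, -0.004], [0.01, -0.001, -1.0]]
ft_force: [-0.4, -0.2, 0.5]
opening: 1.001
finger_force: 0.0
```

>>> servo_tool([
  [[-0.0092, 0.0353, 0], [0, 0, 0], 1],
  [[-0.0092, 0.0353, 0], [0, 0, 0], 1],
  [[-0.0092, 0.0353, 0], [0, 0, 0], 1],
  [[-0.0092, 0.0353, 0], [0, 0, 0], 1],
  [[-0.0092, 0.0353, 0], [0, 0, 0], 1],
  [[-0.0092, 0.0353, 0], [0, 0, 0], 1],
  [[-0.0092, 0.0353, 0], [0, 0, 0], 1],
  [[-0.0092, 0.0353, 0], [0, 0, 0], 1],
  [[-0.0092, 0.0353, 0], [0, 0, 0], 1],
  [[-0.0092, 0.0353, 0], [0, 0, 0], 1],
  [[-0.0092, 0.0353, 0], [0, 0, 0], 1],
  [[-0.0092, 0.0353, 0], [0, 0, 0], 1],
])

```text
clock: 42.2
ee_pos: [0.3109, -0.5373, 0.2489]
eef_rot: [[0.88, -0.475, 0.0], [-0.475, -0.88, -0.0], [0.0, 0.0, -1.0]]
ft_force: [1.2, -0.8, 1.3]
opening: 0.999
finger_force: 0.0
```

```bash
python3 - <<'E'
from h import *
T=cam("top");np.savez("t2.npz",**T)
P=[(.518,.4197),(.6485,-.1755),(.4866,-.4185),(.4772,.0035),(.643,.1757)]
cs=[]
for p in P:
    u,v=np.round(proj(T,[*p,.006])).astype(int);c=T["img"][v-26:v+26,u-26:u+26,::-1];cs.append(cv2.resize(c,None,fx=5,fy=5,interpolation=cv2.INTER_CUBIC));print(u-26,v-26)
cs.append(np.zeros_like(cs[0]));cv2.imwrite("pics/fin.png",np.vstack([np.hstack(cs[:3]),np.hstack(cs[3:])]))
for b in blobs(T,*HS["yellow"],.006,4): print("Y",b[0],b[1],np.round(b[2],1))
print(pose()[0])
E
```

```text
92 186
303 135
392 190
241 197
179 140
Y [547.75964392 262.83778437] [ 0.34616648 -0.77022698] [78.7 63.1]
Y [268.78857143 223.48571429] [ 0.47546119 -0.00167243] [37.2 38. ]
Y [202.85620915 165.29411765] [0.6449904  0.18090782] [31.1 31.5]
[ 0.30771395 -0.5406498   0.24861916]
```

View pics/fin.png

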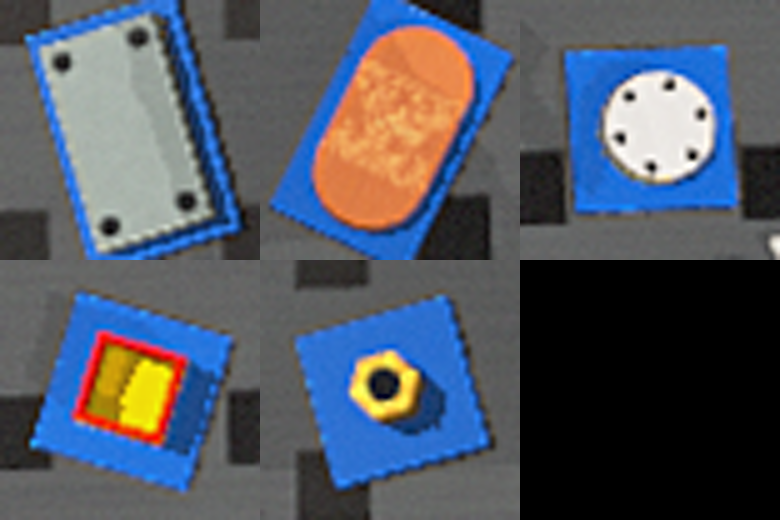

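All five parts sit on their pads. There may be a thin yellow sliver at the flange's lower left, so I'll compute the offsets.

```bash
python3 - <<'E'
from h import *
np.set_printoptions(precision=4,suppress=True)
T=dict(np.load("t2.npz"))
g=lambda ox,oy,cx,cy,x,y:(ox+(x-cx)/5-.4,oy+(y-cy)/5-.4)
print("flange",onz(T,g(392,190,520,0,658.7,126.3),.02),"pad",onz(T,[g(392,190,520,0,*p) for p in((566,52),(726,45),(738,207),(577,212))],.006).mean(0))
print("tube",onz(T,[g(241,197,0,260,*p) for p in((100,333),(187,357),(163,444),(75,420))],.036).mean(0))
print("bung",onz(T,g(179,140,260,260,384,385),.03))
h=onz(T,[g(92,186,0,0,*p) for p in((62,62),(138,37),(187,201),(110,226))],.018);d=h[0]-h[3];print("plate",h.mean(0),np.degrees(np.arctan2(d[1],d[0])))
print("bar ends",onz(T,[g(303,135,260,0,*p) for p in((394,128),)],.018))
I=T["img"];u,v=419,215;print(cv2.cvtColor(I,cv2.COLOR_RGB2HSV)[v-13:v+14,u-13:u+14,0][-6:])
E
```

```text
flange [[ 0.4876 -0.418 ]] pad [ 0.4871 -0.4189]
tube [0.4775 0.0023]
bung [[0.642  0.1744]]
plate [0.5184 0.4189] 16.746750779158738
bar ends [[ 0.6475 -0.1758]]
[[108 108 107 106 110  96  23  11  17  13  14  15   0  11  17  15  19  19
   21  22  12 114 111 107 107 107 107]
 [108 108 108 107 106 109 103  26  19  12   7  18  15  11  12  15  15  21
    4   4 118 109 108 108 107 106 107]
 [107 107 107 107 106 107 108 110  32  28  21  18  18  21  22  24  18 126
  116 110 107 107 107 107 107 107 107]
 [108 107 108 107 107 107 107 108 110 110 104  51  21  21   9   7 123 110
  107 106 107 107 107 108 107 107 107]
 [107 107 107 107 106 107 107 107 107 107 108 109 108 109 108 107 107 108
  107 107 108 107 107 107 107 107 107]
 [107 108 108 107 107 107 108 107 107 107 107 107 107 107 107 106 107 107
  107 107 107 107 107 106 107 107 107]]
```

All parts are within about 1 mm of their pad centres, so I'm handing in.

```bash
python3 -c "
from cell import manip
print(manip.sign_off())"
```

```text
the job is handed in; nothing more can be done
None
```

All five parts are laid flat and turned to match on their pads, each within about 1–2 mm of the pad centre by the camera measurements; the gripper is open and clear, and the job was handed in at about 42 s.

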